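# Proof-pull the repaired clock pendulums and tote them

## Robot

A 6-joint arm with a two-finger parallel gripper is mounted at the origin on the work surface. World frame = base frame: x ahead of the robot, y to its left, z up, the work surface at z = 0. Lengths are in m, angles in degrees, forces in N, time in s.
With the tool pointing down it reaches from about 0.4 to 0.825 m from the base axis. Payload 7 kg.
Tool frame: the origin (TCP) lies on the centre line of the jaws, within the pads' length; the fingertips stand 22 mm ahead of it and the grasp point (between the pads) lies 3 mm ahead of it (ctrl.finger_overhang is the distance from the TCP to the fingertips, in m); z points along the fingers, y is the line along which they close (so a half turn about z gives the same grasp; the last joint's range is limited). The gripper opens to 88 mm and grips with 3 to 60 N. Pads are 19 mm wide; open, the fingers measure 130 mm over their backs; the gripper's body (78 mm by 193 mm) begins 47 mm behind the grasp point.
Start: joints at [16.507, 20.546, 0.682, 0, -70.136, -16.507], TCP at [0.675, -0, 0.249] pointing down, gripper open.
Joint ranges: [-176.03, 176.03], [-82.01, 121.73], [-58.28, 71.71], [-173.87, 95.51], [-174.79, -0.11], [-173.66, 173.66]. Speed limits (degrees/s): [136.94, 136.94, 172.46, 180, 180, 180].

## Interface

Orientations are given as [roll, pitch, yaw] about the fixed x, y, z axes, in that order (R = Rz(yaw) Ry(pitch) Rx(roll)).
In Python, from plant import ctrl gives the robot as it stands. The module is installed in compiled form; this text tells all that it offers.
- The arm moves only by the shell command python3 -m creep 'ROWS'. ROWS is JSON, a list of rows, each an object with "grip": the closure, from 0 (fully open) to 1 (shut); "delta_pos": the shift along the tool's x, y, z scaled (see below), a list of three; "rotation": the turn, a rotation vector about the tool's x, y, z scaled (see below), a list of three. A call has 1 to 5 rows; each row is the pose to reach, as a shift and turn from the pose commanded when the call began, along the tool's axes at that moment; what a row does not reach only later rows make up. The controller multiplies each number of a shift by 10 cm and each number of a turn by pi/2 rad. A row lasts 1/10 s, in which the tool goes at most 50 mm and 8.59 degrees, less where a joint would pass 70% of its speed; a pose out of reach is approached as far as the arm can. A call with a number of a shift or a turn outside -1 to 1 is refused whole. A call with a gripper value outside its range is refused whole. The fingers move at their own pace and stop on an object; the grip force is fixed at half the most. Time passes only in rows, so rows that repeat a pose let the fingers close. It gives the time, the measured TCP pose, the force, the opening and the grip force at its end, in the units of the state.
- ctrl.get_obs(): the state, without advancing time (a new reading comes with each control period).
- ctrl.snapshot(name): name is "scene" or "side" or "wrist"; returns a dict with "color" (480x640x3 uint8, red, green, blue), "intrinsics" (3x3 intrinsics, pixels), "distortion" ([k1, k2, p1, p2, k3] as OpenCV has them; the pictures are not rectified), "R" (3x3) and "t" (3): a world point X has camera coordinates R X + t. Camera axes: x right, y down, z forward; pixel columns grow to the right and rows downward; lengths in m; the calibration is good to about 2 mm. A picture is of the moment at which its call begins. There is no depth.
- ctrl.close_job(): hands the job in; it is judged then, once.
The state is a dict: "clock": time; "joint_pos": joint angles; "qvel": joint speeds; "tau": joint torques, N m; "tool_pos": TCP position; "orientation": TCP orientation; "force": force on the tool from outside, world axes, zero at the start; "moment": the same for the moment, N m; "opening": finger opening in m; "gripper_force": force on a finger pad.
Only numpy, scipy, OpenCV 4.12 (cv2) and the standard library are available. Lean on these libraries where they do the work, as an engineer would, in place of code of your own. Each camera call takes 0.05 s, during which the arm holds its last target. There are 200 camera calls.

## Task

The re-glued clock pendulums have come out dry into the dryer's catch tray. Taking them one after another from the robot's left to its right as they lie, lay each flat in the pull tester, bob behind the anchor slot and cross-piece behind the jaw slot, draw the spring gauge's handle out until the broad ring on its plunger stands at the barrel's mouth, never out to the overload rings, and hold it there for two seconds before letting the handle go home. Each proved pendulum is laid flat in the grey tote; leave the other things on the bench where they are.

Things in the scene. Friction and masses are not known exactly. Their poses are not given: they have to be found in the camera images.
- tester: Horizontal pull tester, a fixed grey base plate 315 x 80 x 14 mm with a steel anchor, a sprung jaw and a spring gauge in line. Origin: on the table under the bob seat; x is the pull direction, from bob seat to handle, z up. A pendulum laid in has its bob centre over the origin and its rod along +x, level.
- seat (a point): Where the bob's centre belongs: 53 mm above the tester's origin, axes as the tester's. Bob and cross-piece then rest with their undersides at tester z = 44 mm, on the bob rest (40 x 30 mm) and the jaw's ledge. Bob and cross-piece may lie 4 mm off along x. The rod is free for gripping from above between x = 38 and 95 mm, with 30 mm of room beneath it.
- anchor (a point): Middle of the anchor slot, 32 mm along +x from the seat, same height. Two fixed steel cheeks, 6 mm thick along x, leave a slot 16 mm wide (across y), open at the top, where it flares to about 38 mm at tester z = 77 mm. The rod lies in it; the bob, on the -x side, cannot pass.
- jaw: Sprung jaw on the tester, carrying the gauge's aluminium barrel (30 mm thick, tester x = 150 to 242 mm, mouth at 242, axis z = 53). Its frame is the tester's when home; it slides up to 22 mm along +x, returned by a weak spring (40 N/m). As the handle is drawn it first takes up the pendulum's slack (some 10 mm), then pulls the cross-piece; with no pendulum it runs to its stop.
- jaw_slot (a point): Middle of the jaw's slot, at tester x = 103, z = 53 mm when home; moves with the jaw. Two cheeks as at the anchor: 6 mm thick, 16 mm slot, flared top at z = 77 mm. The rod lies in it, the cross-piece beyond it (+x side) on a ledge reaching to x = 132 mm; a bracket stands at x = 142 mm.
- gauge (a joint): How far the plunger is drawn out of the barrel (m): 0 home, at most 0.066, along tester +x relative to the jaw, against a spring of 300 N/m (12 N at 0.040) that takes it home. On the 16 mm steel plunger: thin black rings at 10, 20, 30 mm, the broad black ring 10 mm wide with its middle at 40 mm, then a pair of thin overload rings at 53 and 56 mm. A ring is at the mouth at that reading.
- gauge_grip (a point): Grip point of the gauge's handle, a black upright plate 14 mm thick along the pull, 56 mm wide, from z = 38 to 106 mm. The point is in its middle at z = 88 mm (tester x = 297 mm when home) and moves with jaw and plunger; axes as the tester's. The plunger (z = 45 to 61 mm) joins it from the barrel, 48 mm away when home.
- dryer: Fixed bench dryer: white cabinet 210 x 310 mm, 172 mm high, with a steel catch tray on the robot's side. Origin: on the table under the tray's centre; x points from tray to cabinet. Tray inside 176 x 270 mm, floor at z = 12 mm, walls up to z = 24 mm; the cabinet's face is at x = 90 mm.
- tote: Loose grey open tote, 210 (x) x 260 (y) x 55 mm high outside, 5 mm walls and floor. Origin: the centre of its underside, z up.
- pendulum_1: Clock pendulum 1 of up to 4 alike, numbered from the robot's left (+y) to right, about 62 mm apart in the tray; some absent. Brass disc bob 52 mm across, 18 thick, dark wooden rod 10 x 10 mm, brass cross-piece 12 x 40 x 18 mm at its end, which points to the dryer. 0.1 to 0.17 kg, balanced 17 mm from the bob's centre. Origin: bob centre (9 mm up when lying); x along the rod, z through the disc.
- pendulum_1_end (a point): Middle of pendulum 1's cross-piece, 118 mm along x from the bob's centre; axes as the pendulum's. The rod is bare from x = 26 to 112 mm.
- pendulum_2: Clock pendulum 2 of up to 4 alike, numbered from the robot's left (+y) to right, about 62 mm apart in the tray; some absent. Brass disc bob 52 mm across, 18 thick, dark wooden rod 10 x 10 mm, brass cross-piece 12 x 40 x 18 mm at its end, which points to the dryer. 0.1 to 0.17 kg, balanced 17 mm from the bob's centre. Origin: bob centre (9 mm up when lying); x along the rod, z through the disc.
- pendulum_2_end (a point): Middle of pendulum 2's cross-piece, 118 mm along x from the bob's centre; axes as the pendulum's. The rod is bare from x = 26 to 112 mm.
- pendulum_3: Clock pendulum 3 of up to 4 alike, numbered from the robot's left (+y) to right, about 62 mm apart in the tray; some absent. Brass disc bob 52 mm across, 18 thick, dark wooden rod 10 x 10 mm, brass cross-piece 12 x 40 x 18 mm at its end, which points to the dryer. 0.1 to 0.17 kg, balanced 17 mm from the bob's centre. Origin: bob centre (9 mm up when lying); x along the rod, z through the disc.
- pendulum_3_end (a point): Middle of pendulum 3's cross-piece, 118 mm along x from the bob's centre; axes as the pendulum's. The rod is bare from x = 26 to 112 mm.
- pendulum_4: Clock pendulum 4 of up to 4 alike, numbered from the robot's left (+y) to right, about 62 mm apart in the tray; some absent. Brass disc bob 52 mm across, 18 thick, dark wooden rod 10 x 10 mm, brass cross-piece 12 x 40 x 18 mm at its end, which points to the dryer. 0.1 to 0.17 kg, balanced 17 mm from the bob's centre. Origin: bob centre (9 mm up when lying); x along the rod, z through the disc.
- pendulum_4_end (a point): Middle of pendulum 4's cross-piece, 118 mm along x from the bob's centre; axes as the pendulum's. The rod is bare from x = 26 to 112 mm.
- oil_bottle: Amber oil bottle, 30 mm thick, 68 mm high; a bystander, to be left alone. Origin: under its middle.
- alarm_clock: Brass alarm clock, 76 mm across, 116 mm high; a bystander, to be left alone. Origin: under its middle.
- watch_stand: Watch on a display stand, about 70 mm across, 90 mm high; a bystander, to be left alone. Origin: under its middle.
- screwdriver: Screwdriver lying down, 150 mm long; a bystander, to be left alone.
- loupe: Black eye loupe, 38 mm across, 34 mm high; a bystander, to be left alone. Origin: under its middle.
- parts_box: Red divided parts box, 100 x 140 x 50 mm; a bystander, to be left alone. Origin: under its middle.
- watch_box: Blue watch box, 100 x 90 x 55 mm; a bystander, to be left alone. Origin: under its middle.

How it is judged:
By the outcome, as a careful person would: the job done as asked, in the order asked, and still so for the second after the job is handed in, with the robot touching nothing.
Of pendulum_1, pendulum_2, pendulum_3, pendulum_4 only 3 to 4 are there at a start; the rules pass over those that are not, and their reading is None.
At some moment in a run one of pendulum_1, pendulum_2, pendulum_3, pendulum_4 may be knocked a few centimetres aside while the robot is not near it.
Once in a run the grip may slacken for a moment while it holds something.
It also fails if it takes over 210 s, if anything falls off the work surface, if the arm or the gripper's body presses on something with over 40 N, if the wrist force passes 120 N, or if a joint passes its speed limit or range.

## Working session

There is one attempt and no reset: what is moved stays moved. The work goes in short steps, Python scripts to look and compute and a shell command to move; the robot and the scene stay as the last step left them, time stands still between calls to the robot, and variables do not carry over. Pictures are saved under pics/ and viewed, at most 14 in all, crops included, and the job is handed in when it is done.

```bash
mkdir -p pics; ls; python3 - <<'E'
from plant import ctrl
import cv2,numpy as np
for n in ["scene","side"]:
    s=ctrl.snapshot(n); cv2.imwrite(f"pics/{n}0.png",s["color"][:,:,::-1])
    print(n,s["intrinsics"],s["distortion"],s["R"],s["t"])
o=ctrl.get_obs();print(o, ctrl.finger_overhang)
E
```

```text
pics
scene [[520.54470779   0.         319.20318476]
 [  0.         520.54470779 233.96756293]
 [  0.           0.           1.        ]] [0.02754484 0.         0.         0.         0.        ] [[-0.77298666  0.63427776  0.01354071]
 [ 0.43182619  0.54165778 -0.72120246]
 [-0.46477711 -0.55163265 -0.69259199]] [ 0.40899404 -0.17319688  1.54553228]
side [[568.50708986   0.         321.78822819]
 [  0.         568.50708986 246.01376911]
 [  0.           0.           1.        ]] [-0.16887673  0.          0.          0.          0.        ] [[ 0.85975472 -0.51068024 -0.00524528]
 [-0.30016661 -0.49698221 -0.81419205]
 [ 0.41318498  0.70157991 -0.58057196]] [-0.44997747  0.23654371  1.05850217]
{'clock': 0.1, 'joint_pos': array([ 1.65056490e+01,  2.05876152e+01,  6.38863063e-01, -1.84798449e-02,
       -7.01395507e+01, -1.65068383e+01]), 'qvel': array([ 0.05682367, -0.14784061,  0.19381772,  0.02671708, -0.01765619,
       -0.02451943]), 'tau': array([-1.42273191e-03, -5.84165347e+01,  2.93752134e+01,  7.01551259e+00,
        1.01412315e-02, -6.66964229e-05]), 'tool_pos': array([ 6.74569276e-01, -4.19178592e-05,  2.47709627e-01]), 'orientation': array([ 1.79910400e+02, -8.43465707e-03, -9.00074742e+01]), 'force': array([ 9.53191017e-04,  9.93679403e-01, -1.98093679e-01]), 'moment': array([-0.05287937,  0.06247785,  0.01184841]), 'gripper_force': 0.0, 'opening': 0.08766467412831634} 0.022
```

View pics/scene0.png

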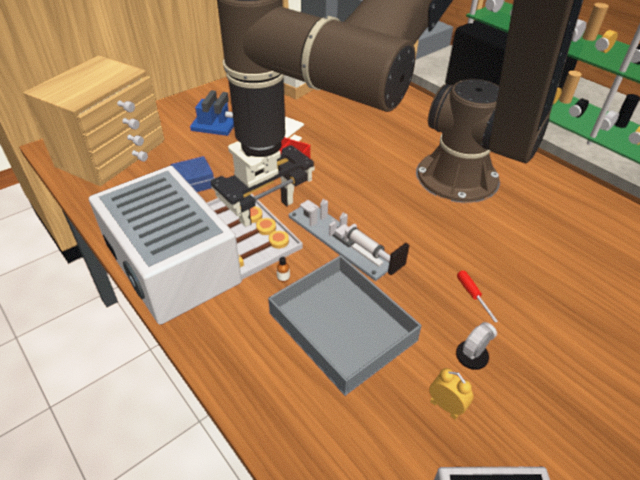

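View pics/side0.png

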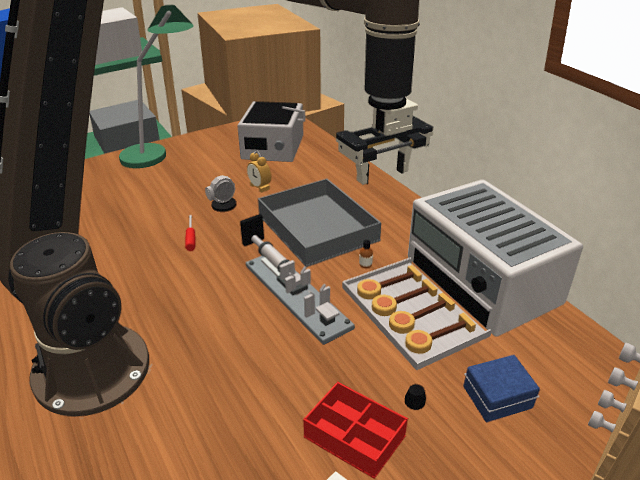

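```bash
cat > h.py <<'E'
import cv2,numpy as np
from plant import ctrl
def snap(n): return ctrl.snapshot(n)
def unproj(s,uv,z):
    p=cv2.undistortPoints(np.array(uv,float).reshape(-1,1,2),s["intrinsics"],np.array(s["distortion"])).reshape(-1,2)
    R=np.array(s["R"]);t=np.array(s["t"]);c=-R.T@t
    d=np.c_[p,np.ones(len(p))]@R
    return c+d*((np.broadcast_to(z,len(p))-c[2])/d[:,2])[:,None]
def proj(s,X):
    return cv2.projectPoints(np.array(X,float).reshape(-1,1,3),cv2.Rodrigues(np.array(s["R"]))[0],np.array(s["t"]),s["intrinsics"],np.array(s["distortion"]))[0].reshape(-1,2)
def crop(s,x0,y0,x1,y1,k,name):
    cv2.imwrite("pics/"+name,cv2.resize(s["color"][y0:y1,x0:x1,::-1],None,fx=k,fy=k,interpolation=cv2.INTER_CUBIC))
E
python3 - <<'E'
from h import *
s=snap("side"); crop(s,240,200,490,370,3.2,"c1.png")
E
```

```text
(no output)
```

View pics/c1.png

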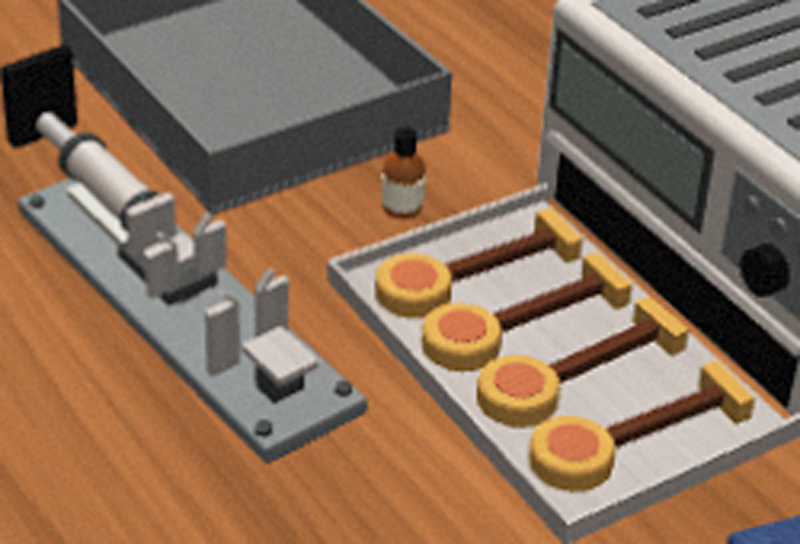

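```bash
python3 - <<'E'
from h import *
np.set_printoptions(precision=4,suppress=True)
s=snap("side")
f=lambda l:np.array(l)/3.2+[240,200]
b=unproj(s,f([(413,273),(462,329),(518,383),(572,443)]),.03)
c=unproj(s,f([(558,224),(606,269),(661,316),(728,381)]),.03)
print(b,c); d=c-b; print(np.linalg.norm(d,axis=1),np.degrees(np.arctan2(d[:,1],d[:,0])))
print("rest",unproj(s,f([(281,353)]),.044))
p=unproj(s,f([(20,203),(268,449),(366,405)]),.014);print(p,np.degrees(np.arctan2(*(p[0]-p[1])[[1,0]])),np.linalg.norm(p[0]-p[1]),np.linalg.norm(p[2]-p[1]))
print("handle top",unproj(s,f([(5,66),(73,49)]),.106))
print("tote",unproj(s,f([(210,153),(450,72)]),.055), unproj(s,[(259,193),(326,180),(379,221),(305,249)],.055))
S=snap("scene"); print("toteS",unproj(S,[(341,262),(419,326),(346,378),(270,300)],.055))
print("bottle",unproj(s,f([(404,208)]),0))
E
```

```text
[[ 0.5845 -0.0956  0.03  ]
 [ 0.5794 -0.159   0.03  ]
 [ 0.5794 -0.2188  0.03  ]
 [ 0.5752 -0.2784  0.03  ]] [[ 0.7012 -0.104   0.03  ]
 [ 0.6983 -0.16    0.03  ]
 [ 0.6983 -0.2169  0.03  ]
 [ 0.6934 -0.2873  0.03  ]]
[0.117  0.119  0.1189 0.1186] [-4.0992 -0.5028  0.9445 -4.3196]
rest [[ 0.4595 -0.1315  0.044 ]]
[[ 0.3988  0.1313  0.014 ]
 [ 0.4247 -0.1737  0.014 ]
 [ 0.4972 -0.1721  0.014 ]] 94.8638905376537 0.30610871575397114 0.07246934727400929
handle top [[0.4126 0.1691 0.106 ]
 [0.4638 0.1642 0.106 ]]
tote [[0.5192 0.0641 0.055 ]
 [0.7257 0.0618 0.055 ]] [[0.5354 0.3427 0.055 ]
 [0.7219 0.3112 0.055 ]
 [0.7262 0.0693 0.055 ]
 [0.5158 0.0608 0.055 ]]
toteS [[0.5354 0.0865 0.055 ]
 [0.5283 0.3246 0.055 ]
 [0.7266 0.32   0.055 ]
 [0.7295 0.0752 0.055 ]]
bottle [[ 0.643  -0.0014  0.    ]]
```

```bash
cat >> h.py <<'E'
from scipy.spatial.transform import Rotation as Ro
def to(x,y,z,yaw,frm=None):
    """delta in row units (tool axes now) to reach TCP x,y,z, pointing down, yaw; frm: earlier target to chain from"""
    if frm is None:
        o=ctrl.get_obs(); P=o["tool_pos"]; R=Ro.from_euler("xyz",o["orientation"],degrees=True)
    else: P=np.array(frm[:3]); R=Ro.from_euler("xyz",[180,0,frm[3]],degrees=True)
    T=Ro.from_euler("xyz",[180,0,yaw],degrees=True)
    d=R.inv().apply(np.array([x,y,z])-P)/.1; r=(R.inv()*T).as_rotvec()/(np.pi/2)
    print("d",d.round(3),"r",r.round(3),"rows",np.ceil(max(np.linalg.norm(d)*2,np.linalg.norm(r)*90/8.59)))
    return (x,y,z,yaw)
E
S='{"grip":0.55,"delta_pos":[0.95,0.55,0.3],"rotation":[0,0,0.477]}'
python3 -m creep '[{"grip":0.55,"delta_pos":[0.95,0.55,0.3],"rotation":[0,0,0.477]},{"grip":0.55,"delta_pos":[0.95,0.55,0.3],"rotation":[0,0,0.477]},{"grip":0.55,"delta_pos":[0.95,0.55,0.3],"rotation":[0,0,0.477]},{"grip":0.55,"delta_pos":[0.95,0.55,0.3],"rotation":[0,0,0.477]},{"grip":0.55,"delta_pos":[0.95,0.55,0.3],"rotation":[0,0,0.477]}]'
python3 - <<'E'
from h import *
to(.62,-.16,.25,-180)
s=snap("wrist");print(s["R"],s["t"],s["distortion"],s["intrinsics"]);crop(s,0,0,640,480,1,"w1.png")
E
```

```text
clock: 0.75
tool_pos: [0.6195, -0.0958, 0.2185]
orientation: [180.0, -0.0, -133.4]
force: [-0.4, 0.9, -0.8]
opening: 0.053
gripper_force: 0.0
d [ 0.463 -0.444 -0.315] r [ 0.    -0.     0.518] rows 6.0
[[-7.26804669e-01  6.86844213e-01 -2.82768348e-05]
 [ 6.61025861e-01  6.99495390e-01  2.71571374e-01]
 [ 1.86547006e-01  1.97360651e-01 -9.62418302e-01]] [ 0.51557554 -0.36822442  0.26354676] [-0.09129566  0.          0.          0.          0.        ] [[402.81851103   0.         318.97401065]
 [  0.         402.81851103 237.68157466]
 [  0.           0.           1.        ]]
```

View pics/w1.png

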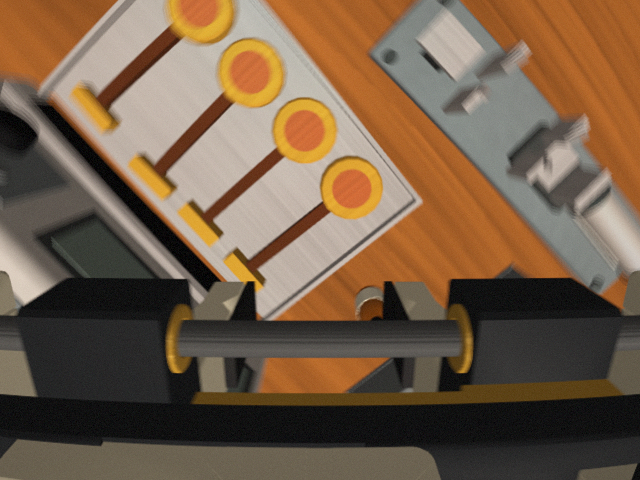

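```bash
cat >> h.py <<'E'
def pend(s,z=.03,xr=(.5,.8),yr=(-.4,.0)):
    """bobs (hole of the yellow ring) and cross-pieces at plane z, paired: [bx,by,cx,cy,yaw]"""
    h=cv2.cvtColor(np.ascontiguousarray(s["color"]),cv2.COLOR_RGB2HSV)
    m=cv2.inRange(h,(18,140,90),(32,255,255)); m=cv2.morphologyEx(m,cv2.MORPH_CLOSE,np.ones((3,3)))
    cs,hi=cv2.findContours(m,cv2.RETR_CCOMP,cv2.CHAIN_APPROX_NONE)
    cen=lambda c:(lambda M:(M["m10"]/M["m00"],M["m01"]/M["m00"]))(cv2.moments(c))
    B=[];C=[]
    for i,c in enumerate(cs):
        if hi[0][i][3]>=0 or cv2.contourArea(c)<40: continue
        k=hi[0][i][2]; hole=None
        while k>=0:
            if cv2.contourArea(cs[k])>.15*cv2.contourArea(c): hole=cs[k]
            k=hi[0][k][0]
        p=unproj(s,[cen(c if hole is None else hole)],z if hole is not None else z-.002)[0]
        if xr[0]<p[0]<xr[1] and yr[0]<p[1]<yr[1]: (C if hole is None else B).append(p[:2])
    out=[]
    for b in sorted(B,key=lambda b:-b[1]):
        q=[c for c in C if abs(np.hypot(*(c-b))-.118)<.012]
        if q:
            c=min(q,key=lambda c:abs(np.hypot(*(c-b))-.118)) if len(q)<2 else min(q,key=lambda c:abs(c[1]-b[1]))
            out.append(np.r_[b,c,np.degrees(np.arctan2(*(c-b)[::-1]))])
        else: out.append(np.r_[b,[np.nan]*3])
    return np.array(out).round(4)
E
python3 -m creep '[{"grip":0.55,"delta_pos":[0.46,-0.44,-0.3],"rotation":[0,0,0.477]},{"grip":0.55,"delta_pos":[0.46,-0.44,-0.3],"rotation":[0,0,0.477]},{"grip":0.55,"delta_pos":[0.46,-0.44,-0.3],"rotation":[0,0,0.477]},{"grip":0.55,"delta_pos":[0.46,-0.44,-0.3],"rotation":[0,0,0.477]},{"grip":0.55,"delta_pos":[0.46,-0.44,-0.3],"rotation":[0,0,0.477]}]'
python3 -m creep '[{"grip":0.55,"delta_pos":[0,0,0],"rotation":[0,0,0.04]},{"grip":0.55,"delta_pos":[0,0,0],"rotation":[0,0,0.04]},{"grip":0.55,"delta_pos":[0,0,0],"rotation":[0,0,0.04]}]'
python3 - <<'E'
from h import *
for n in ["wrist","side"]:
    s=snap(n); print(n);print(pend(s))
    if n=="wrist": crop(s,0,0,640,480,1,"w2.png")
E
```

```text
clock: 1.3
tool_pos: [0.6208, -0.1588, 0.2485]
orientation: [180.0, -0.0, -176.0]
force: [-0.8, -0.1, 0.1]
opening: 0.0399
gripper_force: 0.0
clock: 1.6
tool_pos: [0.6209, -0.1586, 0.2485]
orientation: [180.0, -0.0, -179.2]
force: [0.1, -0.3, -0.6]
opening: 0.0392
gripper_force: 0.0
wrist
[[  0.584   -0.0948   0.6987  -0.1173 -11.1028]
 [  0.5812  -0.1543   0.6974  -0.1586  -2.1423]
 [  0.582   -0.2144   0.6968  -0.1977   8.2856]
 [  0.5763  -0.2756   0.6867  -0.2841  -4.38  ]]
side
[]
```

View pics/w2.png

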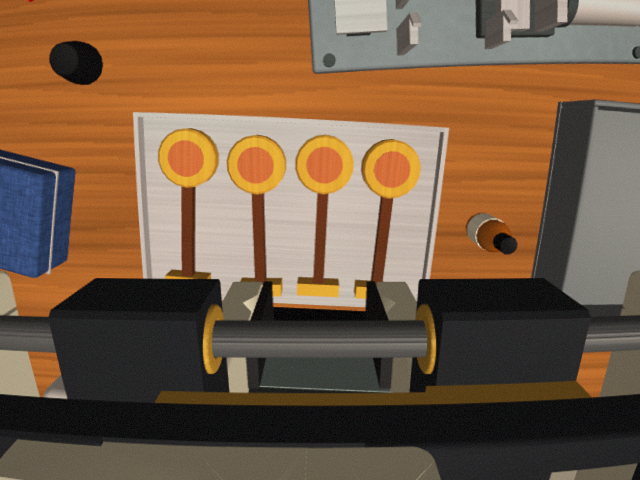

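```bash
cat >> h.py <<'E'
def rods(s,z=.03,dz=-.004,guess=0,**k):
    """bob xy and rod yaw from the brown rod's pixels"""
    h=cv2.cvtColor(np.ascontiguousarray(s["color"]),cv2.COLOR_RGB2HSV)
    m=cv2.inRange(h,(0,100,25),(14,255,135)); v,u=np.nonzero(m)
    P=unproj(s,np.c_[u,v],z+dz)[:,:2]; out=[]
    for b in pend(s,z,**k)[:,:2]:
        d=P-b; r=np.hypot(*d.T); a=np.degrees(np.arctan2(d[:,1],d[:,0]))-guess; a=(a+180)%360-180
        q=d[(r>.032)&(r<.095)&(abs(a)<25)]
        if len(q)<30: out.append([*b,np.nan,len(q)]);continue
        ax=np.radians(np.median(a[(r>.032)&(r<.095)&(abs(a)<25)])+guess)
        for _ in range(5):
            e=np.array([np.cos(ax),np.sin(ax)]); n=np.array([-e[1],e[0]])
            w=q[abs(q@n)<.009]; c=np.polyfit(w@e,w@n,1); ax+=np.arctan(c[0])if abs(c[0])>1e-5 else 0
        out.append([*b,np.degrees(ax),len(w)])
    return np.array(out).round(4)
E
python3 - <<'E'
from h import *
s=snap("wrist");print(rods(s));r=rods(s)
s2=snap("side")
h=cv2.cvtColor(np.ascontiguousarray(s2["color"]),cv2.COLOR_RGB2HSV); print(h[287,361:364],h[280,395:398], h[271,414])
# tester in wrist: rest corners, plate edge
print(unproj(s,[(322,71),(637,60)],.014), unproj(s,[(338,33),(387,31)],.044))
E
```

```text
[[ 5.8410e-01 -9.4800e-02 -3.6775e+00  7.4900e+02]
 [ 5.8120e-01 -1.5430e-01 -1.9830e+00  6.5300e+02]
 [ 5.8200e-01 -2.1440e-01  3.4990e-01  7.4300e+02]
 [ 5.7630e-01 -2.7570e-01 -4.3897e+00  8.5600e+02]]
[[ 20 156 232]
 [ 14 157 226]
 [  9 160 218]] [[  8 167  67]
 [  9 144  62]
 [ 10 174  44]] [ 19 155 235]
[[ 0.50170901 -0.15686353  0.014     ]
 [ 0.47814307  0.13346251  0.014     ]] [[ 0.47653407 -0.14487734  0.044     ]
 [ 0.47418437 -0.10643063  0.044     ]]
```

```bash

python3 -m creep '[{"grip":0.55,"delta_pos":[0.7,0.9,0],"rotation":[0,0,0]},{"grip":0.55,"delta_pos":[0.7,0.9,0],"rotation":[0,0,0]},{"grip":0.55,"delta_pos":[0.7,0.9,0],"rotation":[0,0,0]},{"grip":0.55,"delta_pos":[0.7,0.9,0],"rotation":[0,0,0]}]'
python3 - <<'E'
from h import *
s=snap("wrist"); crop(s,0,0,640,480,1.25,"w3.png");print(ctrl.get_obs()["tool_pos"])
E
```

```text
clock: 2.2
tool_pos: [0.5492, -0.0679, 0.2495]
orientation: [180.0, 0.1, -179.3]
force: [0.3, -0.3, -0.2]
opening: 0.0391
gripper_force: 0.0
[ 0.55010017 -0.06866969  0.24937791]
```

View pics/w3.png

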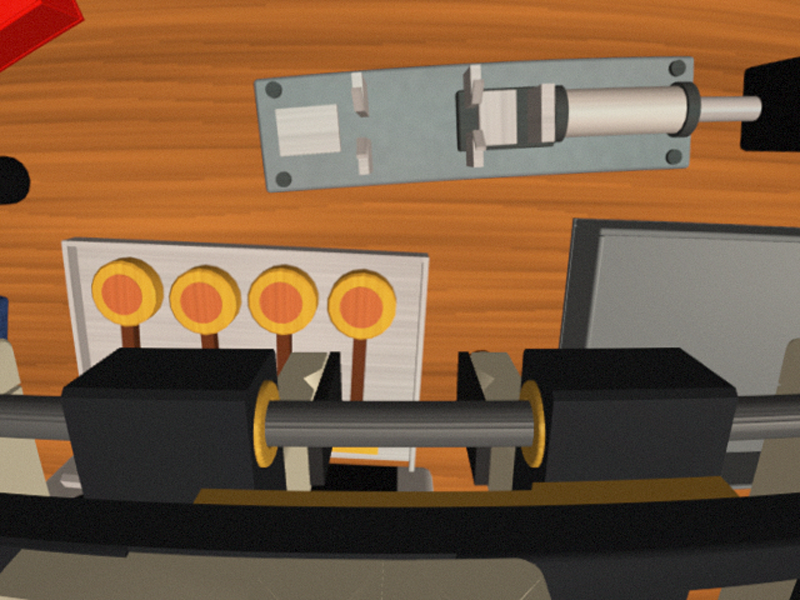

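```bash

python3 - <<'E'
from h import *
np.set_printoptions(precision=4,suppress=True)
s=snap("wrist"); f=lambda l:np.array(l)/1.25
print(unproj(s,f([(308,130)]),.044))
p=unproj(s,f([(255,81),(692,57),(690,165),(266,191)]),.014);print(p,p.mean(0))
for a,b in((0,1),(3,2)): d=p[b]-p[a];print(np.degrees(np.arctan2(d[1],d[0])),np.linalg.norm(d))
r=unproj(s,f([(275,108),(337,104),(341,151),(279,156)]),.044); d=r[1]+r[2]-r[0]-r[3];print(r,np.degrees(np.arctan2(d[1],d[0])))
print("pend",rods(s))
# predict project of tester points
def T(x,y,z,o=(.4605,-.129),a=94.6):
    c,k=np.cos(np.radians(a)),np.sin(np.radians(a)); return [o[0]+c*x-k*y,o[1]+k*x+c*y,z]
print(proj(s,[T(.242,0,.053),T(.032,.019,.077),T(.032,-.019,.077),T(.103,.019,.077),T(.103,-.019,.077)])*1.25)
E
```

```text
[[ 0.4608 -0.1282  0.044 ]]
[[ 0.4261 -0.1699  0.014 ]
 [ 0.402   0.1384  0.014 ]
 [ 0.4776  0.1463  0.014 ]
 [ 0.5024 -0.1655  0.014 ]] [ 0.452  -0.0127  0.014 ]
94.47603340179867 0.30916080513821786
94.54105352713329 0.3127641342862106
[[ 0.447  -0.1493  0.044 ]
 [ 0.4446 -0.1091  0.044 ]
 [ 0.4741 -0.1069  0.044 ]
 [ 0.4774 -0.1479  0.044 ]] 94.03837871105188
pend [[  0.5839  -0.095   -4.0309 436.    ]
 [  0.581   -0.1542 -13.1676 129.    ]
 [  0.5818  -0.2144  28.2394  38.    ]
 [  0.5761  -0.2757 -12.3768 110.    ]]
[[680.5381 107.0837]
 [348.1824  88.4787]
 [353.8996 155.5104]
 [471.1669  79.8953]
 [473.6915 147.2692]]
```

```bash

python3 - <<'E'
from h import *
a=to(.6359,-.0984,.12,176.1); to(.6359,-.0984,.036,176.1,a)
E
```

```text
d [-0.849 -0.301  1.292] r [-0.     0.001  0.05 ] rows 4.0
d [ 0.   -0.    0.84] r [0. 0. 0.] rows 2.0
```

```bash

python3 -m creep '[{"grip":0.55,"delta_pos":[-0.85,-0.3,0.9],"rotation":[0,0,0.05]},{"grip":0.55,"delta_pos":[-0.85,-0.3,0.9],"rotation":[0,0,0.05]},{"grip":0.55,"delta_pos":[-0.85,-0.3,0.9],"rotation":[0,0,0.05]},{"grip":0.55,"delta_pos":[-0.85,-0.3,0.9],"rotation":[0,0,0.05]}]'
python3 -m creep '[{"grip":0.55,"delta_pos":[0,0,0.4],"rotation":[0,0,0]},{"grip":0.55,"delta_pos":[0,0,0.4],"rotation":[0,0,0]},{"grip":0.55,"delta_pos":[0,0,0.4],"rotation":[0,0,0]}]'
python3 - <<'E'
from h import *
to(.6359,-.0984,.036,176.1)
s=snap("wrist");print(rods(s))
E
```

```text
clock: 2.7
tool_pos: [0.6357, -0.1006, 0.1533]
orientation: [-179.9, -0.4, 175.9]
force: [-0.3, 1.1, -0.5]
opening: 0.0393
gripper_force: 0.0
clock: 3.0
tool_pos: [0.6351, -0.0992, 0.1188]
orientation: [-180.0, -0.1, 176.0]
force: [-0.5, -0.8, 1.2]
opening: 0.0396
gripper_force: 0.0
d [-0.009  0.009  0.828] r [-0.001 -0.001 -0.001] rows 2.0
[[ 5.8440e-01 -9.4700e-02 -3.6131e+00  1.5440e+03]
 [ 5.8140e-01 -1.5410e-01 -5.4373e+00  1.1830e+03]
 [ 5.8220e-01 -2.1420e-01 -3.6330e-01  9.9500e+02]]
```

Consistent. Descend, close, lift.

```bash

python3 -m creep '[{"grip":0.55,"delta_pos":[0,0,0.5],"rotation":[0,0,0]},{"grip":0.55,"delta_pos":[0,0.01,0.81],"rotation":[0,0,0]},{"grip":0.55,"delta_pos":[0,0.01,0.81],"rotation":[0,0,0]},{"grip":1,"delta_pos":[0,0.01,0.81],"rotation":[0,0,0]},{"grip":1,"delta_pos":[0,0.01,0.81],"rotation":[0,0,0]}]'
python3 -m creep '[{"grip":1,"delta_pos":[0,0,0],"rotation":[0,0,0]},{"grip":1,"delta_pos":[0,0,0],"rotation":[0,0,0]},{"grip":1,"delta_pos":[0,0,0],"rotation":[0,0,0]}]'
python3 -m creep '[{"grip":1,"delta_pos":[0,0,-0.2],"rotation":[0,0,0]},{"grip":1,"delta_pos":[0,0,-0.5],"rotation":[0,0,0]},{"grip":1,"delta_pos":[0,0,-0.9],"rotation":[0,0,0]},{"grip":1,"delta_pos":[0,0,-0.9],"rotation":[0,0,0]}]'
python3 - <<'E'
from h import *
a=to(.5462,-.0862,.14,-134.5); to(.4566,-.0762,.14,-85.5,a)
E
```

```text
clock: 3.55
tool_pos: [0.6368, -0.0974, 0.0402]
orientation: [180.0, 0.2, 176.1]
force: [0.1, -0.2, 1.2]
opening: 0.0284
gripper_force: 0.0
clock: 3.85
tool_pos: [0.6358, -0.0976, 0.0388]
orientation: [180.0, 0.1, 176.1]
force: [-0.8, -0.1, 7.2]
opening: 0.0099
gripper_force: 30.0
clock: 4.25
tool_pos: [0.6386, -0.0976, 0.1335]
orientation: [180.0, 0.5, 176.1]
force: [1.0, 0.1, -1.3]
opening: 0.0098
gripper_force: 30.0
d [ 0.929  0.051 -0.073] r [-0.002  0.005 -0.549] rows 6.0
d [0.557 0.709 0.   ] r [ 0.     0.    -0.544] rows 6.0
```

```bash

python3 -m creep '[{"grip":1,"delta_pos":[0.3,0.02,-0.07],"rotation":[0,0,-0.09]},{"grip":1,"delta_pos":[0.6,0.04,-0.07],"rotation":[0,0,-0.18]},{"grip":1,"delta_pos":[0.93,0.05,-0.07],"rotation":[0,0,-0.27]},{"grip":1,"delta_pos":[0.93,0.05,-0.07],"rotation":[0,0,-0.36]},{"grip":1,"delta_pos":[0.93,0.05,-0.07],"rotation":[0,0,-0.45]}]'
python3 - <<'E'
from h import *
a=to(.4566,-.0762,.14,-85.5)
E
```

```text
clock: 4.75
tool_pos: [0.5418, -0.086, 0.1348]
orientation: [180.0, 0.0, -143.1]
force: [0.8, -0.2, -1.9]
opening: 0.01
gripper_force: 30.0
d [ 0.623  0.59  -0.052] r [-0.    0.   -0.64] rows 7.0
```

```bash

python3 -m creep '[{"grip":1,"delta_pos":[0.2,0.2,-0.05],"rotation":[0,0,-0.09]},{"grip":1,"delta_pos":[0.4,0.4,-0.05],"rotation":[0,0,-0.18]},{"grip":1,"delta_pos":[0.62,0.59,-0.05],"rotation":[0,0,-0.27]},{"grip":1,"delta_pos":[0.62,0.59,-0.05],"rotation":[0,0,-0.36]},{"grip":1,"delta_pos":[0.62,0.59,-0.05],"rotation":[0,0,-0.45]}]'
python3 -m creep '[{"grip":1,"delta_pos":[0,0,0],"rotation":[0,0,-0.09]},{"grip":1,"delta_pos":[0,0,0],"rotation":[0,0,-0.18]},{"grip":1,"delta_pos":[0,0,0],"rotation":[0,0,-0.19]},{"grip":1,"delta_pos":[0,0,0],"rotation":[0,0,-0.19]}]'
python3 - <<'E'
from h import *
a=to(.4566,-.0762,.14,-85.5);to(.4566,-.0762,.071,-85.5)
s=snap("side"); crop(s,240,180,440,330,4,"c2.png")
w=snap("wrist"); print(rods(w,.14-.0178+.009,guess=94.5,xr=(.3,.6),yr=(-.3,.1)))
E
```

```text
clock: 5.25
tool_pos: [0.457, -0.0756, 0.1397]
orientation: [-180.0, 0.0, -102.6]
force: [0.2, 0.0, -1.4]
opening: 0.0095
gripper_force: 30.0
clock: 5.65
tool_pos: [0.4578, -0.0756, 0.1394]
orientation: [180.0, 0.0, -86.1]
force: [0.1, 0.2, -2.1]
opening: 0.0096
gripper_force: 30.0
d [ 0.005  0.012 -0.006] r [ 0.     0.    -0.006] rows 1.0
d [0.005 0.012 0.684] r [ 0.     0.    -0.006] rows 2.0Traceback (most recent call last):
  File "<stdin>", line 4, in <module>
  File "h.py", line 58, in rods
    w=q[abs(q@n)<.009]; c=np.polyfit(w@e,w@n,1); ax+=np.arctan(c[0])if abs(c[0])>1e-5 else 0
                          ~~~~~~~~~~^^^^^^^^^^^
    raise TypeError("expected non-empty vector for x")
TypeError: expected non-empty vector for x
```

View pics/c2.png

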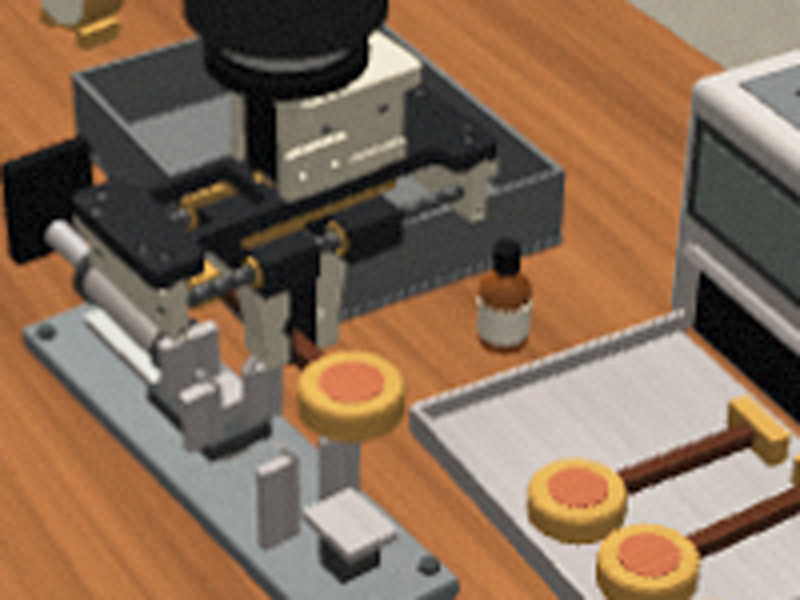

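```bash

python3 - <<'E'
from h import *
s=snap("side"); 
for z in(.125,.131): print(unproj(s,[(327.75,275.5)],z))
print(proj(s,[[.4607,-.128,.131],[.4607+.026*-.078,-.128+.026,.131]]))
E
python3 -m creep '[{"grip":1,"delta_pos":[0,0.01,0.2],"rotation":[0,0,0]},{"grip":1,"delta_pos":[0,0.01,0.4],"rotation":[0,0,0]},{"grip":1,"delta_pos":[0,0.01,0.5],"rotation":[0,0,0]},{"grip":1,"delta_pos":[0,0.01,0.5],"rotation":[0,0,0]}]'
```

```text
[[ 0.46428588 -0.12319084  0.125     ]]
[[ 0.46036893 -0.12964894  0.131     ]]
[[327.45049534 274.98316658]
 [319.60352979 268.17103193]]
clock: 6.2
tool_pos: [0.4561, -0.0759, 0.0884]
orientation: [179.8, -0.0, -85.9]
force: [0.1, 0.4, -1.5]
opening: 0.0098
gripper_force: 30.0
```

```bash

python3 -m creep '[{"grip":1,"delta_pos":[0,0,0.1],"rotation":[0,0,0]},{"grip":1,"delta_pos":[0,0,0.17],"rotation":[0,0,0]},{"grip":1,"delta_pos":[0,0,0.17],"rotation":[0,0,0]}]'
python3 -m creep '[{"grip":0.7,"delta_pos":[0,0,0],"rotation":[0,0,0]},{"grip":0.7,"delta_pos":[0,0,0],"rotation":[0,0,0]},{"grip":0.7,"delta_pos":[0,0,0],"rotation":[0,0,0]}]'
python3 -m creep '[{"grip":0.5,"delta_pos":[0,0,-0.5],"rotation":[0,0,0]},{"grip":0.5,"delta_pos":[0,0,-1],"rotation":[0,0,0]},{"grip":0.5,"delta_pos":[0,0,-1],"rotation":[0,0,0]},{"grip":0.5,"delta_pos":[0,0,-1],"rotation":[0,0,0]}]'
python3 - <<'E'
from h import *
s=snap("side"); crop(s,240,180,440,330,4,"c3.png")
c,k=np.cos(np.radians(94.5)),np.sin(np.radians(94.5))
hx,hy=.4607+c*.297,-.128+k*.297; print(hx,hy)
to(.51,.08,.16,-130);to(hx,hy,.16,-175.5)
E
```

```text
clock: 6.5
tool_pos: [0.4566, -0.0758, 0.0719]
orientation: [179.9, -0.0, -85.9]
force: [-0.2, 0.2, -1.6]
opening: 0.0095
gripper_force: 30.0
clock: 6.8
tool_pos: [0.4574, -0.0756, 0.073]
orientation: [-179.9, 0.0, -85.9]
force: [-0.6, 1.2, 0.7]
opening: 0.0245
gripper_force: 0.0
clock: 7.2
tool_pos: [0.4578, -0.0755, 0.1742]
orientation: [-179.8, 0.1, -85.9]
force: [0.0, 0.3, -0.2]
opening: 0.0432
gripper_force: 0.0
0.43739764856883007 0.16808444811873902
d [-1.514 -0.642  0.13 ] r [-0.001  0.001  0.49 ] rows 6.0
d [-2.445  0.019  0.13 ] r [-0.     0.001  0.996] rows 11.0
```

View pics/c3.png

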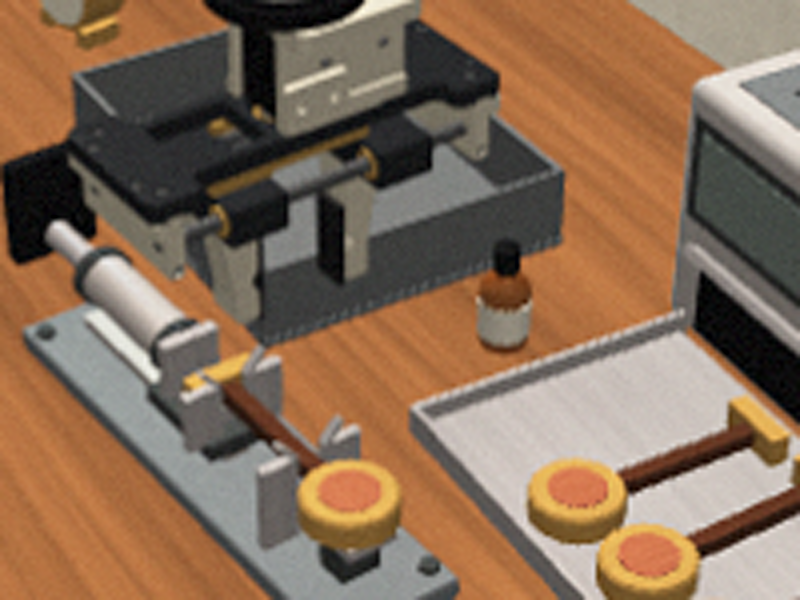

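```bash

python3 -m creep '[{"grip":0.5,"delta_pos":[-0.4,0,0],"rotation":[0,0,0.09]},{"grip":0.5,"delta_pos":[-0.8,0,0],"rotation":[0,0,0.18]},{"grip":0.5,"delta_pos":[-1,0,0],"rotation":[0,0,0.27]},{"grip":0.5,"delta_pos":[-1,0,0],"rotation":[0,0,0.36]},{"grip":0.5,"delta_pos":[-1,0,0],"rotation":[0,0,0.45]}]'
python3 - <<'E'
from h import *
to(.4374,.168,.16,-175.5)
E
```

```text
clock: 7.75
tool_pos: [0.4489, 0.0246, 0.1712]
orientation: [179.9, -0.1, -126.6]
force: [-0.7, -1.0, -1.6]
opening: 0.0441
gripper_force: 0.0
d [-1.083  0.947  0.11 ] r [ 0.    -0.002  0.543] rows 6.0
```

```bash

python3 -m creep '[{"grip":0.5,"delta_pos":[-0.3,0.3,0.1],"rotation":[0,0,0.09]},{"grip":0.5,"delta_pos":[-0.6,0.6,0.1],"rotation":[0,0,0.18]},{"grip":0.5,"delta_pos":[-1,0.95,0.1],"rotation":[0,0,0.27]},{"grip":0.5,"delta_pos":[-1,0.95,0.1],"rotation":[0,0,0.36]},{"grip":0.5,"delta_pos":[-1,0.95,0.1],"rotation":[0,0,0.45]}]'
python3 -m creep '[{"grip":0.5,"delta_pos":[0,0,0],"rotation":[0,0,0.09]},{"grip":0.5,"delta_pos":[0,0,0],"rotation":[0,0,0.09]},{"grip":0.5,"delta_pos":[0,0,0],"rotation":[0,0,0.09]}]'
python3 - <<'E'
from h import *
to(.4374,.168,.091,-175.5)
w=snap("wrist"); crop(w,0,0,640,480,1.25,"w4.png")
E
```

```text
clock: 8.25
tool_pos: [0.4318, 0.1625, 0.1611]
orientation: [-179.9, -0.1, -166.4]
force: [0.1, -0.3, -0.4]
opening: 0.0437
gripper_force: 0.0
clock: 8.55
tool_pos: [0.4321, 0.1604, 0.1616]
orientation: [-179.9, -0.1, -174.1]
force: [-0.4, 0.6, -0.3]
opening: 0.0437
gripper_force: 0.0
d [-0.062  0.07   0.706] r [-0.001 -0.001  0.016] rows 2.0
```

View pics/w4.png

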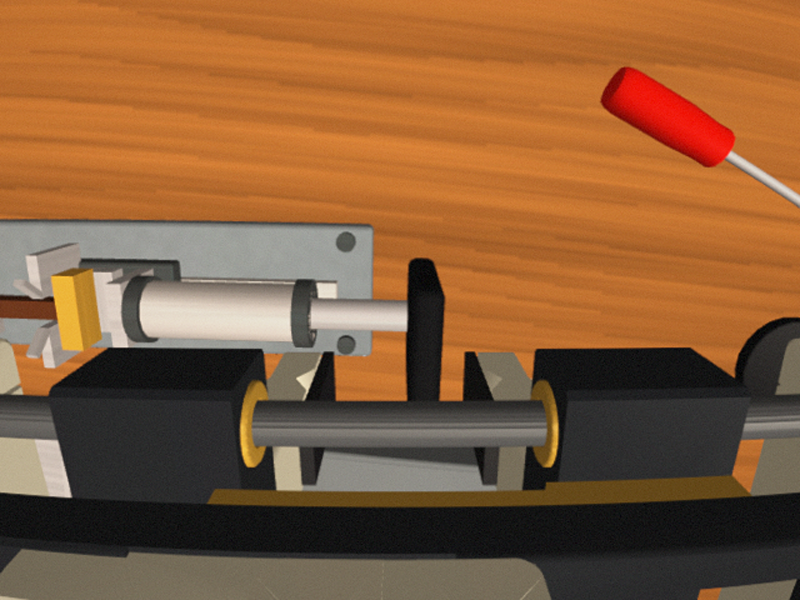

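```bash

python3 -m creep '[{"grip":0.5,"delta_pos":[-0.06,0.07,0.3],"rotation":[0,0,0.016]},{"grip":0.5,"delta_pos":[-0.06,0.07,0.7],"rotation":[0,0,0.016]},{"grip":0.5,"delta_pos":[-0.06,0.07,0.7],"rotation":[0,0,0.016]},{"grip":1,"delta_pos":[-0.06,0.07,0.7],"rotation":[0,0,0.016]},{"grip":1,"delta_pos":[-0.06,0.07,0.7],"rotation":[0,0,0.016]}]'
python3 -m creep '[{"grip":1,"delta_pos":[0,0,0],"rotation":[0,0,0]},{"grip":1,"delta_pos":[0,0,0],"rotation":[0,0,0]},{"grip":1,"delta_pos":[0,0,0],"rotation":[0,0,0]}]'
python3 - <<'E'
from h import *
print(ctrl.get_obs()["tool_pos"],ctrl.get_obs()["force"])
w=snap("wrist"); crop(w,0,0,640,480,1.25,"w5.png")
E
```

```text
clock: 9.1
tool_pos: [0.4387, 0.1689, 0.0941]
orientation: [180.0, 0.1, -175.7]
force: [0.2, -0.6, 0.9]
opening: 0.0331
gripper_force: 0.0
clock: 9.4
tool_pos: [0.4385, 0.1717, 0.094]
orientation: [179.6, 0.2, -175.7]
force: [-8.7, 15.6, 2.4]
opening: 0.0143
gripper_force: 30.0
[0.43854942 0.17170989 0.09402283] [-8.68487217 15.61047912  2.44113634]
```

View pics/w5.png

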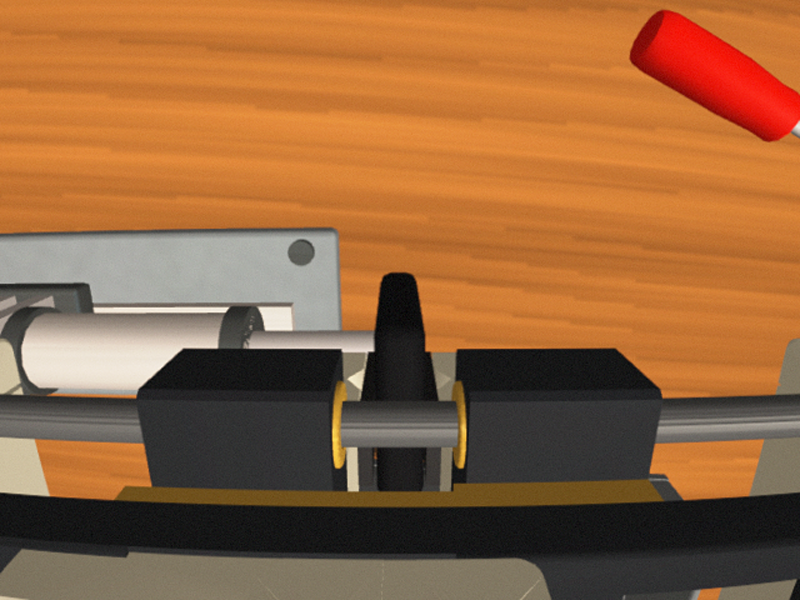

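```bash

python3 -m creep '[{"grip":1,"delta_pos":[0,0.08,0],"rotation":[0,0,0]},{"grip":1,"delta_pos":[0,0.16,0],"rotation":[0,0,0]},{"grip":1,"delta_pos":[0,0.24,0],"rotation":[0,0,0]},{"grip":1,"delta_pos":[0,0.32,0],"rotation":[0,0,0]},{"grip":1,"delta_pos":[0,0.4,0],"rotation":[0,0,0]}]'
python3 -m creep '[{"grip":1,"delta_pos":[0,0.04,0],"rotation":[0,0,0]},{"grip":1,"delta_pos":[0,0.08,0],"rotation":[0,0,0]},{"grip":1,"delta_pos":[0,0.08,0],"rotation":[0,0,0]}]'
python3 - <<'E'
from h import *
w=snap("wrist"); crop(w,0,150,640,360,1.25,"w6.png")
E
```

```text
clock: 9.95
tool_pos: [0.4354, 0.2081, 0.0937]
orientation: [-179.9, 0.1, -175.7]
force: [1.9, -8.3, 9.0]
opening: 0.0138
gripper_force: 30.0
clock: 10.25
tool_pos: [0.4349, 0.2156, 0.0937]
orientation: [-179.9, 0.1, -175.7]
force: [2.4, -10.2, 10.0]
opening: 0.0138
gripper_force: 30.0
```

View pics/w6.png

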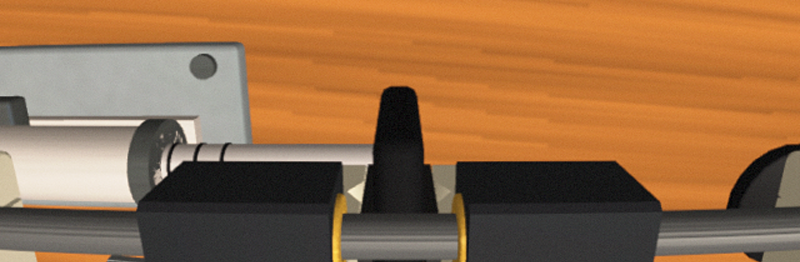

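```bash

python3 -m creep '[{"grip":1,"delta_pos":[0,0.03,0],"rotation":[0,0,0]},{"grip":1,"delta_pos":[0,0.06,0],"rotation":[0,0,0]},{"grip":1,"delta_pos":[0,0.06,0],"rotation":[0,0,0]},{"grip":1,"delta_pos":[0,0.06,0],"rotation":[0,0,0]}]'
python3 - <<'E'
from h import *
w=snap("wrist"); crop(w,80,230,340,330,3,"w7.png")
E
```

```text
clock: 10.7
tool_pos: [0.4344, 0.2208, 0.0937]
orientation: [-179.9, 0.0, -175.7]
force: [3.6, -11.3, 10.1]
opening: 0.0138
gripper_force: 30.0
```

View pics/w7.png

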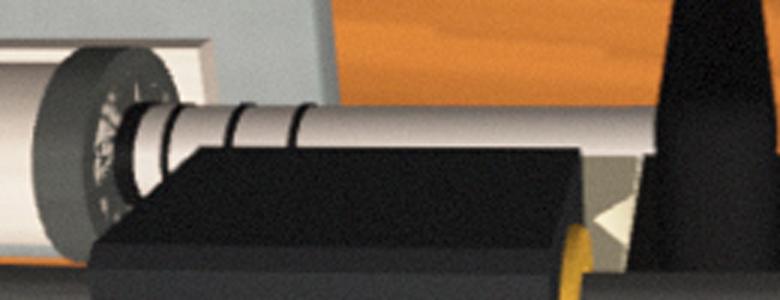

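```bash

python3 -m creep '[{"grip":1,"delta_pos":[0,0.018,0],"rotation":[0,0,0]},{"grip":1,"delta_pos":[0,0.018,0],"rotation":[0,0,0]},{"grip":1,"delta_pos":[0,0.018,0],"rotation":[0,0,0]},{"grip":1,"delta_pos":[0,0.018,0],"rotation":[0,0,0]},{"grip":1,"delta_pos":[0,0.018,0],"rotation":[0,0,0]}]'
for i in 1 2 3 4; do python3 -m creep '[{"grip":1,"delta_pos":[0,0,0],"rotation":[0,0,0]},{"grip":1,"delta_pos":[0,0,0],"rotation":[0,0,0]},{"grip":1,"delta_pos":[0,0,0],"rotation":[0,0,0]},{"grip":1,"delta_pos":[0,0,0],"rotation":[0,0,0]},{"grip":1,"delta_pos":[0,0,0],"rotation":[0,0,0]}]' | grep -E "pos|force|open"; done
python3 - <<'E'
from h import *
w=snap("wrist"); g=cv2.cvtColor(w["color"],cv2.COLOR_RGB2GRAY); print(g[268:274,100:190].mean(0).round().astype(int))
E
```

```text
clock: 11.25
tool_pos: [0.4338, 0.2232, 0.093]
orientation: [-179.9, -0.0, -175.8]
force: [1.7, -5.2, 3.5]
opening: 0.0619
gripper_force: 2.7
tool_pos: [0.4337, 0.2221, 0.0929]
force: [4.8, -12.1, 5.7]
opening: 0.0136
gripper_force: 30.0
tool_pos: [0.4337, 0.2221, 0.0929]
force: [4.6, -11.0, 5.1]
opening: 0.0137
gripper_force: 30.0
tool_pos: [0.4337, 0.2221, 0.0929]
force: [4.9, -11.6, 5.9]
opening: 0.0139
gripper_force: 30.0
tool_pos: [0.4337, 0.2221, 0.0929]
force: [4.1, -11.3, 5.4]
opening: 0.0139
gripper_force: 30.0
[ 72  73  71  75  71  70  66  64  64  65  73  85 104  99  84  85  86  82
  50  26  16  16  18  16  15  16  45  89 110 121 127 130 129 130 113  75
  42  30  64  94 114 124 128 127 126 128 128 127 128 128 126 129 128 128
 128 108  69  33  29  70 104 122 127 127 128 128 128 127 128 128 128 125
 127 128 128 128 112  70  32  31  69 107 122 126 127 127 126 127 127 127]
```

```bash

for i in 1 2; do python3 -m creep '[{"grip":1,"delta_pos":[0,0,0],"rotation":[0,0,0]},{"grip":1,"delta_pos":[0,0,0],"rotation":[0,0,0]},{"grip":1,"delta_pos":[0,0,0],"rotation":[0,0,0]},{"grip":1,"delta_pos":[0,0,0],"rotation":[0,0,0]},{"grip":1,"delta_pos":[0,0,0],"rotation":[0,0,0]}]' | grep -E "pos|force|open"; done
python3 -m creep '[{"grip":1,"delta_pos":[0,-0.1,0],"rotation":[0,0,0]},{"grip":1,"delta_pos":[0,-0.2,0],"rotation":[0,0,0]},{"grip":1,"delta_pos":[0,-0.3,0],"rotation":[0,0,0]},{"grip":1,"delta_pos":[0,-0.4,0],"rotation":[0,0,0]},{"grip":1,"delta_pos":[0,-0.48,0],"rotation":[0,0,0]}]'
python3 -m creep '[{"grip":1,"delta_pos":[0,-0.015,0],"rotation":[0,0,0]},{"grip":0.6,"delta_pos":[0,-0.02,0],"rotation":[0,0,0]},{"grip":0.5,"delta_pos":[0,-0.02,0],"rotation":[0,0,0]},{"grip":0.5,"delta_pos":[0,-0.02,0],"rotation":[0,0,0]}]'
python3 -m creep '[{"grip":0.5,"delta_pos":[0,0,-0.5],"rotation":[0,0,0]},{"grip":0.5,"delta_pos":[0,0,-0.9],"rotation":[0,0,0]},{"grip":0.5,"delta_pos":[0,-0.4,-0.9],"rotation":[0,0,-0.09]},{"grip":0.5,"delta_pos":[0,-0.8,-0.9],"rotation":[0,0,-0.18]},{"grip":0.5,"delta_pos":[0,-1,-0.9],"rotation":[0,0,-0.27]}]'
python3 - <<'E'
from h import *
to(.4566,-.0752,.14,-85.5)
S=snap("scene")
for z in (.03,.062):print(rods(S,z,xr=(.4,.8),guess=94.5 if z>.05 else 0))
s=snap("side");print(rods(s))
E
```

```text
tool_pos: [0.4337, 0.2221, 0.0929]
force: [4.3, -11.8, 5.7]
opening: 0.0139
gripper_force: 30.0
tool_pos: [0.4337, 0.2221, 0.0929]
force: [5.2, -11.7, 5.1]
opening: 0.014
gripper_force: 30.0
clock: 14.8
tool_pos: [0.4374, 0.176, 0.093]
orientation: [180.0, 0.0, -175.7]
force: [-2.1, 0.2, 5.5]
opening: 0.0137
gripper_force: 30.0
clock: 15.2
tool_pos: [0.4373, 0.1745, 0.0924]
orientation: [180.0, -0.0, -175.8]
force: [0.1, -0.3, -0.6]
opening: 0.0323
gripper_force: 0.0
clock: 15.7
tool_pos: [0.4443, 0.0729, 0.1827]
orientation: [180.0, 0.0, -151.1]
force: [-0.0, 0.3, -0.2]
opening: 0.044
gripper_force: 0.0
d [ 0.608 -1.356  0.426] r [ 0.     0.    -0.729] rows 8.0
[[ 0.5828 -0.2145  0.215  43.    ]]
[[ 0.6013 -0.1828     nan  0.    ]]
[[  0.5817  -0.2155   1.4097 113.    ]]
```

```bash
sed -i 's/(18,140,90),(32/(15,110,90),(32/' h.py
python3 -m creep '[{"grip":0.5,"delta_pos":[0.15,-0.35,0.1],"rotation":[0,0,-0.09]},{"grip":0.5,"delta_pos":[0.3,-0.7,0.1],"rotation":[0,0,-0.18]},{"grip":0.5,"delta_pos":[0.45,-1,0.1],"rotation":[0,0,-0.27]},{"grip":0.5,"delta_pos":[0.6,-1,0.1],"rotation":[0,0,-0.36]},{"grip":0.5,"delta_pos":[0.61,-1,0.1],"rotation":[0,0,-0.45]}]'
python3 - <<'E'
from h import *
to(.4566,-.0752,.13,-85.5)
s=snap("side");print(rods(s));print(rods(s,.062,guess=94.5,xr=(.4,.52),yr=(-.2,0)))
E
```

```text
clock: 16.3
tool_pos: [0.4378, -0.0434, 0.1721]
orientation: [179.9, -0.0, -110.8]
force: [1.3, 0.9, -0.6]
opening: 0.044
gripper_force: 0.0
d [ 0.23  -0.289  0.421] r [ 0.001 -0.    -0.282] rows 3.0Traceback (most recent call last):
  File "<stdin>", line 3, in <module>
  File "h.py", line 51, in rods
    for b in pend(s,z,**k)[:,:2]:
             ~~~~~~~~~~~~~^^^^^^
IndexError: too many indices for array: array is 1-dimensional, but 2 were indexed
```

```bash
sed -i 's/(15,110,90),(32/(18,140,90),(32/' h.py
python3 -m creep '[{"grip":0.5,"delta_pos":[0.1,-0.15,0.1],"rotation":[0,0,-0.09]},{"grip":0.5,"delta_pos":[0.23,-0.29,0.3],"rotation":[0,0,-0.18]},{"grip":0.5,"delta_pos":[0.23,-0.29,0.42],"rotation":[0,0,-0.27]},{"grip":0.5,"delta_pos":[0.23,-0.29,0.42],"rotation":[0,0,-0.28]},{"grip":0.5,"delta_pos":[0.23,-0.29,0.42],"rotation":[0,0,-0.28]}]'
python3 - <<'E'
from h import *
to(.4566,-.0752,.071,-85.5)
E
```

```text
clock: 16.85
tool_pos: [0.4581, -0.0739, 0.1306]
orientation: [180.0, -0.0, -86.0]
force: [0.3, -0.1, -0.2]
opening: 0.0435
gripper_force: 0.0
d [0.012 0.015 0.596] r [ 0.    -0.    -0.006] rows 2.0
```

```bash

python3 -m creep '[{"grip":0.5,"delta_pos":[0.01,0.015,0.3],"rotation":[0,0,0]},{"grip":0.5,"delta_pos":[0.01,0.015,0.58],"rotation":[0,0,0]},{"grip":0.5,"delta_pos":[0.01,0.015,0.58],"rotation":[0,0,0]},{"grip":1,"delta_pos":[0.01,0.015,0.58],"rotation":[0,0,0]},{"grip":1,"delta_pos":[0.01,0.015,0.58],"rotation":[0,0,0]}]'
python3 -m creep '[{"grip":1,"delta_pos":[0,0,0],"rotation":[0,0,0]},{"grip":1,"delta_pos":[0,0,0],"rotation":[0,0,0]},{"grip":1,"delta_pos":[0,0,-0.2],"rotation":[0,0,0]},{"grip":1,"delta_pos":[0,0,-0.6],"rotation":[0,0,0]},{"grip":1,"delta_pos":[0,0,-0.8],"rotation":[0,0,0]}]'
python3 - <<'E'
from h import *
a=to(.51,.01,.15,-130); to(.627,.284,.15,-180,a)
E
```

```text
clock: 17.35
tool_pos: [0.4577, -0.075, 0.0742]
orientation: [-179.9, 0.0, -85.8]
force: [0.2, -0.8, -0.4]
opening: 0.0331
gripper_force: 0.0
clock: 17.85
tool_pos: [0.4576, -0.0754, 0.1557]
orientation: [-179.8, -0.0, -85.7]
force: [1.5, 0.5, -0.7]
opening: 0.001
gripper_force: 0.0
d [-0.813 -0.586  0.059] r [-0.002  0.001  0.492] rows 6.0
d [-2.851  0.865  0.   ] r [ 0.    -0.     0.556] rows 6.0
```

```bash

python3 - <<'E'
from h import *
s=snap("side"); crop(s,240,180,440,330,4,"c4.png")
to(.4566,-.0752,.071,-85.5)
E
```

```text
d [-0.003  0.03   0.871] r [-0.005  0.    -0.002] rows 2.0
```

View pics/c4.png

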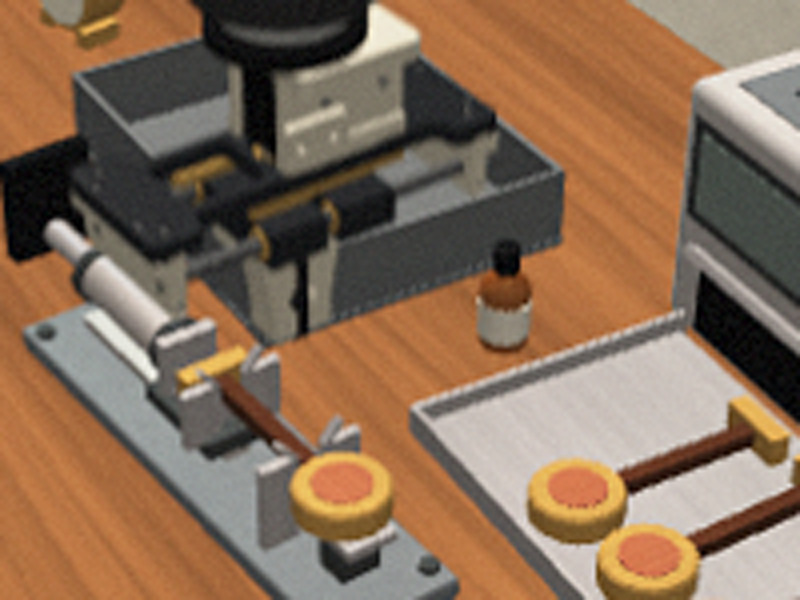

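```bash

python3 -m creep '[{"grip":0.5,"delta_pos":[0,0.01,0],"rotation":[0,0,0]},{"grip":0.5,"delta_pos":[0,0.02,0],"rotation":[0,0,0]},{"grip":0.5,"delta_pos":[0,0.03,0.3],"rotation":[0,0,0]},{"grip":0.5,"delta_pos":[0,0.03,0.7],"rotation":[0,0,0]},{"grip":0.5,"delta_pos":[0,0.03,0.85],"rotation":[0,0,0]}]'
python3 -m creep '[{"grip":1,"delta_pos":[0,0,0],"rotation":[0,0,0]},{"grip":1,"delta_pos":[0,0,0],"rotation":[0,0,0]},{"grip":1,"delta_pos":[0,0,0],"rotation":[0,0,0]},{"grip":1,"delta_pos":[0,0,0],"rotation":[0,0,0]},{"grip":1,"delta_pos":[0,0,0],"rotation":[0,0,0]}]'
python3 -m creep '[{"grip":1,"delta_pos":[0,0,0],"rotation":[0,0,0]},{"grip":1,"delta_pos":[0,0,-0.2],"rotation":[0,0,0]},{"grip":1,"delta_pos":[0,0,-0.5],"rotation":[0,0,0]},{"grip":1,"delta_pos":[0,0,-0.8],"rotation":[0,0,0]},{"grip":1,"delta_pos":[0,0,-0.8],"rotation":[0,0,0]}]'
python3 - <<'E'
from h import *
a=to(.51,.01,.15,-130); to(.627,.284,.15,-180,a)
E
```

```text
clock: 18.4
tool_pos: [0.4506, -0.0762, 0.064]
orientation: [179.7, -0.0, -85.8]
force: [-0.3, -1.2, 0.8]
opening: 0.0349
gripper_force: 0.0
clock: 18.9
tool_pos: [0.4543, -0.0755, 0.0685]
orientation: [-179.9, 0.0, -85.7]
force: [-0.3, 0.4, 3.6]
opening: 0.0097
gripper_force: 29.9
clock: 19.4
tool_pos: [0.4556, -0.0754, 0.1513]
orientation: [-179.6, 0.0, -85.7]
force: [0.8, 0.4, -0.3]
opening: 0.0098
gripper_force: 30.0
d [-0.811 -0.607  0.017] r [-0.004  0.002  0.492] rows 6.0
d [-2.851  0.865  0.   ] r [ 0.    -0.     0.556] rows 6.0
```

```bash

python3 -m creep '[{"grip":1,"delta_pos":[-0.2,-0.2,0],"rotation":[0,0,0.09]},{"grip":1,"delta_pos":[-0.5,-0.4,0],"rotation":[0,0,0.18]},{"grip":1,"delta_pos":[-0.8,-0.6,0],"rotation":[0,0,0.27]},{"grip":1,"delta_pos":[-1,-0.8,0],"rotation":[0,0,0.36]},{"grip":1,"delta_pos":[-1,-1,0],"rotation":[0,0,0.45]}]'
python3 - <<'E'
from h import *
to(.627,.284,.15,-180)
E
```

```text
clock: 19.9
tool_pos: [0.546, 0.0336, 0.1469]
orientation: [180.0, -0.0, -126.5]
force: [0.9, 0.8, -1.7]
opening: 0.0094
gripper_force: 30.0
d [-2.495  0.837 -0.031] r [ 0.    -0.     0.595] rows 7.0
```

```bash

python3 -m creep '[{"grip":1,"delta_pos":[-0.25,0.1,0],"rotation":[0,0,0.09]},{"grip":1,"delta_pos":[-0.5,0.2,0],"rotation":[0,0,0.18]},{"grip":1,"delta_pos":[-0.8,0.3,0],"rotation":[0,0,0.27]},{"grip":1,"delta_pos":[-1,0.4,0],"rotation":[0,0,0.36]},{"grip":1,"delta_pos":[-1,0.4,0],"rotation":[0,0,0.45]}]'
python3 - <<'E'
from h import *
to(.627,.284,.15,-180)
E
```

```text
clock: 20.4
tool_pos: [0.5728, 0.1381, 0.1465]
orientation: [180.0, -0.0, -167.0]
force: [-0.8, -0.6, -2.1]
opening: 0.0095
gripper_force: 30.0
d [-0.857  1.3   -0.036] r [ 0.    -0.     0.145] rows 4.0
```

```bash

python3 -m creep '[{"grip":1,"delta_pos":[-0.25,0.3,0],"rotation":[0,0,0.08]},{"grip":1,"delta_pos":[-0.5,0.6,0],"rotation":[0,0,0.13]},{"grip":1,"delta_pos":[-0.8,0.9,0],"rotation":[0,0,0.13]},{"grip":1,"delta_pos":[-0.86,1,0],"rotation":[0,0,0.13]},{"grip":1,"delta_pos":[-0.86,1,0],"rotation":[0,0,0.13]}]'
python3 - <<'E'
from h import *
a=to(.627,.284,.09,-180);to(.627,.284,.03,-180)
w=snap("wrist");print(pend(w,.014,xr=(.5,.75),yr=(.05,.34)))
E
```

```text
clock: 20.9
tool_pos: [0.6332, 0.2542, 0.1457]
orientation: [-179.9, -0.1, -178.4]
force: [-1.2, 0.1, -1.7]
opening: 0.0098
gripper_force: 30.0
d [0.053 0.3   0.557] r [-0.001 -0.001  0.018] rows 2.0
d [0.052 0.301 1.157] r [-0.001 -0.001  0.018] rows 3.0
[[  0.6114   0.2541   0.7163   0.2278 -14.1087]]
```

```bash

python3 -m creep '[{"grip":1,"delta_pos":[0.05,0.31,0.2],"rotation":[0,0,0.018]},{"grip":1,"delta_pos":[0.05,0.31,0.5],"rotation":[0,0,0.018]},{"grip":1,"delta_pos":[0.05,0.31,0.8],"rotation":[0,0,0.018]},{"grip":1,"delta_pos":[0.05,0.31,0.95],"rotation":[0,0,0.018]},{"grip":1,"delta_pos":[0.05,0.31,1],"rotation":[0,0,0.018]}]'
python3 -m creep '[{"grip":1,"delta_pos":[0,0,0.08],"rotation":[0,0,0]},{"grip":1,"delta_pos":[0,0,0.16],"rotation":[0,0,0]},{"grip":1,"delta_pos":[0,0,0.16],"rotation":[0,0,0]},{"grip":0.7,"delta_pos":[0,0,0.16],"rotation":[0,0,0]},{"grip":0.7,"delta_pos":[0,0,0.16],"rotation":[0,0,0]}]'
python3 -m creep '[{"grip":0.55,"delta_pos":[0,0,0],"rotation":[0,0,0]},{"grip":0.55,"delta_pos":[0,0,-0.5],"rotation":[0,0,0]},{"grip":0.55,"delta_pos":[0,0,-1],"rotation":[0,0,0]},{"grip":0.55,"delta_pos":[0.4,0,-1],"rotation":[0,0,0]},{"grip":0.55,"delta_pos":[0.4,0,-1],"rotation":[0,0,0]}]'
python3 - <<'E'
from h import *
to(.62,-.12,.20,180)
w=snap("wrist");print(rods(w,.023,xr=(.5,.75),yr=(.05,.34)))
E
```

```text
clock: 21.45
tool_pos: [0.6264, 0.282, 0.0457]
orientation: [-179.9, -0.2, 179.9]
force: [0.5, -0.1, -1.2]
opening: 0.0099
gripper_force: 30.0
clock: 21.95
tool_pos: [0.6282, 0.284, 0.0326]
orientation: [180.0, 0.1, 179.9]
force: [-0.3, 0.5, -0.0]
opening: 0.0206
gripper_force: 0.0
clock: 22.45
tool_pos: [0.5853, 0.2839, 0.1341]
orientation: [179.8, 0.1, 179.9]
force: [0.7, 0.2, -0.4]
opening: 0.0394
gripper_force: 0.0
d [-0.352 -4.037 -0.669] r [ 0.002  0.001 -0.001] rows 9.0
[[5.822e-01 2.836e-01 2.148e-01 6.140e+02]]
```

```bash

python3 -m creep '[{"grip":0.55,"delta_pos":[-0.2,-0.5,-0.3],"rotation":[0,0,0]},{"grip":0.55,"delta_pos":[-0.35,-1,-0.6],"rotation":[0,0,0]}]' | grep tool_pos
python3 -m creep '[{"grip":0.55,"delta_pos":[0,-0.5,0],"rotation":[0,0,0]},{"grip":0.55,"delta_pos":[0,-1,0],"rotation":[0,0,0]}]'| grep tool_pos
python3 -m creep '[{"grip":0.55,"delta_pos":[0,-0.5,0],"rotation":[0,0,0]},{"grip":0.55,"delta_pos":[0,-1,0],"rotation":[0,0,0]}]'| grep tool_pos
python3 -m creep '[{"grip":0.55,"delta_pos":[0,-0.5,0],"rotation":[0,0,0]},{"grip":0.55,"delta_pos":[0,-1,0],"rotation":[0,0,0]},{"grip":0.55,"delta_pos":[0,-1,0],"rotation":[0,0,0]},{"grip":0.55,"delta_pos":[0,-1,0],"rotation":[0,0,0]}]'| grep tool_pos
python3 - <<'E'
from h import *
w=snap("wrist");r=rods(w);print(r)
b=r[np.argmax(r[:,1])];c,k=np.cos(np.radians(b[2])),np.sin(np.radians(b[2]))
x,y=b[0]+.052*c,b[1]+.052*k;print(x,y)
a=to(x,y,.12,b[2]-180);to(x,y,.037,b[2]-180)
E
```

```text
tool_pos: [0.6169, 0.2017, 0.1807]
tool_pos: [0.6177, 0.1004, 0.1816]
tool_pos: [0.6168, -0.0003, 0.1809]
tool_pos: [0.6165, -0.1, 0.1804]
[[ 5.8110e-01 -1.5370e-01 -1.9334e+00  8.2300e+02]
 [ 7.6550e-01 -1.8830e-01         nan  0.0000e+00]
 [ 5.8190e-01 -2.1390e-01  9.9500e-02  8.9200e+02]
 [ 5.7630e-01 -2.7520e-01 -6.3631e+00  8.8600e+02]]
0.6330703973696994 -0.15545436519446307
d [-0.166 -0.565  0.605] r [-0.   -0.    0.02] rows 2.0
d [-0.166 -0.565  1.435] r [-0.   -0.    0.02] rows 4.0
```

```bash

python3 -m creep '[{"grip":0.55,"delta_pos":[-0.17,-0.4,0.1],"rotation":[0,0,0.02]},{"grip":0.55,"delta_pos":[-0.17,-0.565,0.5],"rotation":[0,0,0.02]},{"grip":0.55,"delta_pos":[-0.17,-0.565,0.6],"rotation":[0,0,0.02]},{"grip":0.55,"delta_pos":[-0.17,-0.565,0.6],"rotation":[0,0,0.02]}]'
python3 - <<'E'
from h import *
to(.6331,-.1555,.037,-181.9)
E
```

```text
clock: 23.95
tool_pos: [0.6324, -0.1538, 0.1185]
orientation: [-180.0, -0.2, 178.2]
force: [0.1, -0.2, 0.6]
opening: 0.0394
gripper_force: 0.0
d [-0.011 -0.016  0.815] r [-0.    -0.003  0.001] rows 2.0
```

```bash

python3 -m creep '[{"grip":0.55,"delta_pos":[-0.01,-0.01,0.4],"rotation":[0,0,0]},{"grip":0.55,"delta_pos":[-0.01,-0.01,0.8],"rotation":[0,0,0]},{"grip":0.55,"delta_pos":[-0.01,-0.01,0.8],"rotation":[0,0,0]},{"grip":1,"delta_pos":[-0.01,-0.01,0.8],"rotation":[0,0,0]},{"grip":1,"delta_pos":[-0.01,-0.01,0.8],"rotation":[0,0,0]}]'
python3 -m creep '[{"grip":1,"delta_pos":[0,0,0],"rotation":[0,0,0]},{"grip":1,"delta_pos":[0,0,0],"rotation":[0,0,0]},{"grip":1,"delta_pos":[0,0,0],"rotation":[0,0,0]},{"grip":1,"delta_pos":[0,0,0],"rotation":[0,0,0]}]'
python3 -m creep '[{"grip":1,"delta_pos":[0,0,-0.2],"rotation":[0,0,0]},{"grip":1,"delta_pos":[0,0,-0.5],"rotation":[0,0,0]},{"grip":1,"delta_pos":[0,0,-0.9],"rotation":[0,0,0]},{"grip":1,"delta_pos":[0,0,-1],"rotation":[0,0,0]}]'
python3 -m creep '[{"grip":1,"delta_pos":[0.3,0.1,0],"rotation":[0,0,-0.09]},{"grip":1,"delta_pos":[0.6,0.2,0],"rotation":[0,0,-0.18]},{"grip":1,"delta_pos":[0.9,0.3,0],"rotation":[0,0,-0.27]},{"grip":1,"delta_pos":[1,0.4,0],"rotation":[0,0,-0.36]},{"grip":1,"delta_pos":[1,0.5,0],"rotation":[0,0,-0.45]}]'
python3 - <<'E'
from h import *
to(.4566,-.0762,.14,-85.5)
E
```

```text
clock: 24.45
tool_pos: [0.6365, -0.1552, 0.0438]
orientation: [-180.0, 0.2, 178.2]
force: [1.1, -0.6, 0.6]
opening: 0.0282
gripper_force: 0.0
clock: 24.85
tool_pos: [0.6352, -0.1558, 0.0424]
orientation: [-180.0, 0.1, 178.1]
force: [-1.4, 1.0, 7.1]
opening: 0.009
gripper_force: 30.0
clock: 25.25
tool_pos: [0.6365, -0.1562, 0.1458]
orientation: [-180.0, 0.4, 178.2]
force: [1.0, 0.1, -1.3]
opening: 0.0093
gripper_force: 30.0
clock: 25.75
tool_pos: [0.534, -0.1023, 0.141]
orientation: [180.0, 0.0, -141.1]
force: [1.2, 1.0, -0.6]
opening: 0.0092
gripper_force: 30.0
d [0.438 0.69  0.011] r [ 0.     0.    -0.617] rows 7.0
```

```bash
cat >> h.py <<'E'
def bobbox(s,x,y,z,yaw=94.5):
    """predicted and seen (yellow) pixel boxes of bob and cross-piece; bob centre x,y,z"""
    h=cv2.cvtColor(np.ascontiguousarray(s["color"]),cv2.COLOR_RGB2HSV); m=cv2.inRange(h,(17,120,80),(32,255,255))
    t=np.linspace(0,6.283,60); c,k=np.cos(np.radians(yaw)),np.sin(np.radians(yaw))
    D=np.array([[x+.026*np.cos(a),y+.026*np.sin(a),z+e] for a in t for e in(-.009,.009)])
    E=np.array([[x+c*u-k*v,y+k*u+c*v,z+e] for u in(.112,.124) for v in(-.02,.02) for e in(-.009,.009)])
    for X in(D,E):
        p=proj(s,X);a,b=p.min(0),p.max(0); q=12
        i=np.maximum((a-q).astype(int),0);j=(b+q).astype(int); v,u=np.nonzero(m[i[1]:j[1],i[0]:j[0]])
        print("pred",a.round(1),b.round(1),"seen",(u.min()+i[0],v.min()+i[1],u.max()+i[0],v.max()+i[1],len(u)) if len(u) else None)
E
python3 -m creep '[{"grip":1,"delta_pos":[0.1,0.2,0],"rotation":[0,0,-0.09]},{"grip":1,"delta_pos":[0.2,0.4,0],"rotation":[0,0,-0.18]},{"grip":1,"delta_pos":[0.3,0.6,0],"rotation":[0,0,-0.27]},{"grip":1,"delta_pos":[0.42,0.69,0],"rotation":[0,0,-0.36]},{"grip":1,"delta_pos":[0.42,0.69,0],"rotation":[0,0,-0.45]}]'
python3 -m creep '[{"grip":1,"delta_pos":[0,0,0],"rotation":[0,0,-0.09]},{"grip":1,"delta_pos":[0,0,0],"rotation":[0,0,-0.16]},{"grip":1,"delta_pos":[0,0,0],"rotation":[0,0,-0.16]},{"grip":1,"delta_pos":[0,0,0],"rotation":[0,0,-0.16]}]'
python3 - <<'E'
from h import *
to(.4565,-.0742,.0744,-85.5)
o=ctrl.get_obs();P=o["tool_pos"];a=np.radians(94.5);print(P)
bobbox(snap("side"),P[0]-.054*np.cos(a),P[1]-.054*np.sin(a),P[2]-.0214)
E
```

```text
clock: 26.25
tool_pos: [0.4578, -0.0749, 0.1408]
orientation: [180.0, 0.0, -100.5]
force: [0.2, 0.2, -1.0]
opening: 0.0096
gripper_force: 30.0
clock: 26.65
tool_pos: [0.46, -0.0749, 0.1407]
orientation: [180.0, 0.0, -86.7]
force: [-0.1, 0.6, -0.9]
opening: 0.0094
gripper_force: 30.0
d [-0.009  0.034  0.663] r [ 0.     0.    -0.013] rows 2.0
[ 0.45996314 -0.07494843  0.14073416]
pred [315.6 267.4] [342.8 291.7] seen (np.int64(316), np.int64(269), np.int64(341), np.int64(291), 337)
pred [285.7 241.9] [305.4 258.4] seen (np.int64(286), np.int64(229), np.int64(316), np.int64(257), 119)
```

```bash

python3 -m creep '[{"grip":1,"delta_pos":[-0.01,0.035,0.2],"rotation":[0,0,-0.013]},{"grip":1,"delta_pos":[-0.01,0.035,0.4],"rotation":[0,0,-0.013]},{"grip":1,"delta_pos":[-0.01,0.035,0.55],"rotation":[0,0,-0.013]},{"grip":1,"delta_pos":[-0.01,0.035,0.65],"rotation":[0,0,-0.013]},{"grip":1,"delta_pos":[-0.01,0.035,0.65],"rotation":[0,0,-0.013]}]'
python3 - <<'E'
from h import *
to(.4565,-.0742,.0744,-85.5)
E
python3 -m creep '[{"grip":0.7,"delta_pos":[0,0,0],"rotation":[0,0,0]},{"grip":0.7,"delta_pos":[0,0,0],"rotation":[0,0,0]},{"grip":0.7,"delta_pos":[0,0,0],"rotation":[0,0,0]}]'
python3 -m creep '[{"grip":0.5,"delta_pos":[0,0,-0.5],"rotation":[0,0,0]},{"grip":0.5,"delta_pos":[0,0,-1],"rotation":[0,0,0]},{"grip":0.5,"delta_pos":[-0.4,0,-1],"rotation":[0,0,0.09]},{"grip":0.5,"delta_pos":[-0.8,0,-1],"rotation":[0,0,0.18]},{"grip":0.5,"delta_pos":[-1,0,-1],"rotation":[0,0,0.27]}]'
python3 - <<'E'
from h import *
to(.4374,.173,.16,-175.7)
bobbox(snap("side"),.4607,-.128,.053)
E
```

```text
clock: 27.2
tool_pos: [0.4562, -0.0742, 0.0749]
orientation: [179.9, -0.0, -85.4]
force: [-0.4, 0.2, -1.4]
opening: 0.0095
gripper_force: 30.0
d [-0.    -0.003  0.005] r [ 0.001 -0.     0.001] rows 1.0
clock: 27.5
tool_pos: [0.457, -0.074, 0.0763]
orientation: [-179.9, 0.0, -85.3]
force: [-0.2, 0.4, -0.3]
opening: 0.0249
gripper_force: 0.0
clock: 28.0
tool_pos: [0.4485, 0.0272, 0.1768]
orientation: [-179.9, 0.1, -109.4]
force: [1.3, -0.7, -0.1]
opening: 0.0438
gripper_force: 0.0
d [-1.338  0.59   0.17 ] r [-0.     0.002  0.736] rows 8.0
pred [314.3 293.8] [340.6 318. ] seen (np.int64(314), np.int64(295), np.int64(339), np.int64(317), 323)
pred [285.4 267.6] [304.5 283.9] seen (np.int64(286), np.int64(268), np.int64(300), np.int64(276), 47)
```

```bash

python3 -m creep '[{"grip":0.5,"delta_pos":[-0.3,0.15,0],"rotation":[0,0,0.09]},{"grip":0.5,"delta_pos":[-0.6,0.3,0],"rotation":[0,0,0.18]},{"grip":0.5,"delta_pos":[-0.9,0.5,0.1],"rotation":[0,0,0.27]},{"grip":0.5,"delta_pos":[-1,0.59,0.17],"rotation":[0,0,0.36]},{"grip":0.5,"delta_pos":[-1,0.59,0.17],"rotation":[0,0,0.45]}]'
python3 - <<'E'
from h import *
to(.4374,.173,.16,-175.7)
E
```

```text
clock: 28.55
tool_pos: [0.4245, 0.1408, 0.1583]
orientation: [180.0, -0.0, -149.8]
force: [0.1, -0.2, 1.1]
opening: 0.0439
gripper_force: 0.0
d [-0.273  0.214 -0.017] r [ 0.    -0.     0.288] rows 4.0
```

```bash

python3 -m creep '[{"grip":0.5,"delta_pos":[-0.15,0.1,0],"rotation":[0,0,0.09]},{"grip":0.5,"delta_pos":[-0.27,0.2,0],"rotation":[0,0,0.18]},{"grip":0.5,"delta_pos":[-0.27,0.21,0],"rotation":[0,0,0.27]},{"grip":0.5,"delta_pos":[-0.27,0.21,0],"rotation":[0,0,0.288]},{"grip":0.5,"delta_pos":[-0.27,0.21,0],"rotation":[0,0,0.288]}]'
python3 - <<'E'
from h import *
to(.4374,.1735,.092,-175.7)
E
```

```text
clock: 29.05
tool_pos: [0.4379, 0.171, 0.1589]
orientation: [180.0, 0.0, -175.4]
force: [0.6, 0.3, -0.2]
opening: 0.0436
gripper_force: 0.0
d [0.003 0.025 0.669] r [0.    0.    0.004] rows 2.0
```

```bash

python3 -m creep '[{"grip":0.5,"delta_pos":[0,0.025,0.35],"rotation":[0,0,0]},{"grip":0.5,"delta_pos":[0,0.025,0.66],"rotation":[0,0,0]},{"grip":0.5,"delta_pos":[0,0.025,0.66],"rotation":[0,0,0]},{"grip":1,"delta_pos":[0,0.025,0.66],"rotation":[0,0,0]},{"grip":1,"delta_pos":[0,0.025,0.66],"rotation":[0,0,0]}]'
python3 -m creep '[{"grip":1,"delta_pos":[0,0,0],"rotation":[0,0,0]},{"grip":1,"delta_pos":[0,0,0],"rotation":[0,0,0]},{"grip":1,"delta_pos":[0,0,0],"rotation":[0,0,0]},{"grip":1,"delta_pos":[0,0,0],"rotation":[0,0,0]}]'
python3 -m creep '[{"grip":1,"delta_pos":[0,0.09,0],"rotation":[0,0,0]},{"grip":1,"delta_pos":[0,0.18,0],"rotation":[0,0,0]},{"grip":1,"delta_pos":[0,0.27,0],"rotation":[0,0,0]},{"grip":1,"delta_pos":[0,0.36,0],"rotation":[0,0,0]},{"grip":1,"delta_pos":[0,0.45,0],"rotation":[0,0,0]}]'
python3 -m creep '[{"grip":1,"delta_pos":[0,0.01,0],"rotation":[0,0,0]},{"grip":1,"delta_pos":[0,0.02,0],"rotation":[0,0,0]},{"grip":1,"delta_pos":[0,0.02,0],"rotation":[0,0,0]}]'
cat >> h.py <<'E'
def ring():
    w=snap("wrist"); g=cv2.cvtColor(w["color"],cv2.COLOR_RGB2GRAY)[268:274].mean(0); d=g<60
    e=np.flatnonzero(np.diff(d.astype(int)));print("dark edges",e[(e>60)&(e<260)]);print(g[100:140].round().astype(int))
E
python3 -c "from h import *; ring()"
```

```text
clock: 29.55
tool_pos: [0.4386, 0.1741, 0.0942]
orientation: [179.9, 0.1, -175.4]
force: [-0.1, -0.7, -0.5]
opening: 0.033
gripper_force: 0.0
clock: 29.95
tool_pos: [0.4382, 0.1739, 0.0935]
orientation: [180.0, 0.1, -175.5]
force: [-1.6, -0.3, 5.9]
opening: 0.0137
gripper_force: 30.0
clock: 30.45
tool_pos: [0.4347, 0.2176, 0.0935]
orientation: [-179.9, 0.0, -175.5]
force: [6.0, -11.3, 7.0]
opening: 0.0142
gripper_force: 30.0
clock: 30.75
tool_pos: [0.4346, 0.219, 0.0934]
orientation: [-179.9, 0.0, -175.5]
force: [5.1, -9.6, 8.2]
opening: 0.0141
gripper_force: 30.0
dark edges [122 125 134 136 155 157 176 179]
[ 74  75  77  75  76  76  76  75  76  76  76  76  68  65  66  64  65  67
  78  84  75  73  61  40  23  46 111 144 152 151 150 151 154 146 105  50
  27  61 119 145]
```

```bash

python3 -m creep '[{"grip":1,"delta_pos":[0,0.015,0],"rotation":[0,0,0]},{"grip":1,"delta_pos":[0,0.035,0],"rotation":[0,0,0]},{"grip":1,"delta_pos":[0,0.035,0],"rotation":[0,0,0]},{"grip":1,"delta_pos":[0,0.035,0],"rotation":[0,0,0]},{"grip":1,"delta_pos":[0,0.035,0],"rotation":[0,0,0]}]'
python3 -c "from h import *; ring()"
for i in 1 2 3 4 5; do python3 -m creep '[{"grip":1,"delta_pos":[0,0,0],"rotation":[0,0,0]},{"grip":1,"delta_pos":[0,0,0],"rotation":[0,0,0]},{"grip":1,"delta_pos":[0,0,0],"rotation":[0,0,0]},{"grip":1,"delta_pos":[0,0,0],"rotation":[0,0,0]},{"grip":1,"delta_pos":[0,0,0],"rotation":[0,0,0]}]' | grep -E "pos|force|open"; done
python3 -c "from h import *; ring()"
```

```text
clock: 31.3
tool_pos: [0.4343, 0.2221, 0.0934]
orientation: [-179.8, 0.0, -175.5]
force: [5.3, -10.5, 8.3]
opening: 0.0141
gripper_force: 30.0
dark edges [116 125 134 136 155 157 176 179]
[ 76  76  75  75  74  70  64  63  64  76 119 124 148 176 173 124  73  41
  23  19  17  20  16  15  19  44  99 141 149 151 152 151 151 144 106  49
  23  62 118 147]
tool_pos: [0.4343, 0.2221, 0.0934]
force: [5.1, -11.6, 7.3]
opening: 0.0137
gripper_force: 30.0
tool_pos: [0.4343, 0.2221, 0.0934]
force: [4.9, -11.7, 7.6]
opening: 0.014
gripper_force: 30.0
tool_pos: [0.4343, 0.2221, 0.0934]
force: [4.2, -11.3, 7.7]
opening: 0.0135
gripper_force: 30.0
tool_pos: [0.4343, 0.2221, 0.0934]
force: [4.6, -11.4, 8.1]
opening: 0.014
gripper_force: 30.0
tool_pos: [0.4343, 0.2221, 0.0934]
force: [5.1, -10.7, 8.1]
opening: 0.0137
gripper_force: 30.0
dark edges [115 125 134 137 155 157 176 179]
[ 76  76  76  76  73  70  67  65  65  65  78  88  86  90  79  63  47  28
  20  18  19  20  19  17  18  43  98 138 152 152 151 152 152 144 104  48
  26  59 120 146]
```

```bash

python3 -m creep '[{"grip":1,"delta_pos":[0,-0.1,0],"rotation":[0,0,0]},{"grip":1,"delta_pos":[0,-0.2,0],"rotation":[0,0,0]},{"grip":1,"delta_pos":[0,-0.3,0],"rotation":[0,0,0]},{"grip":1,"delta_pos":[0,-0.4,0],"rotation":[0,0,0]},{"grip":1,"delta_pos":[0,-0.48,0],"rotation":[0,0,0]}]'
python3 -m creep '[{"grip":1,"delta_pos":[0,-0.015,0],"rotation":[0,0,0]},{"grip":0.6,"delta_pos":[0,-0.015,0],"rotation":[0,0,0]},{"grip":0.5,"delta_pos":[0,-0.015,0],"rotation":[0,0,0]},{"grip":0.5,"delta_pos":[0,-0.015,0],"rotation":[0,0,0]}]'
python3 -m creep '[{"grip":0.5,"delta_pos":[0,0,-0.5],"rotation":[0,0,0]},{"grip":0.5,"delta_pos":[0,0,-0.8],"rotation":[0,0,0]},{"grip":0.5,"delta_pos":[0,-0.4,-0.8],"rotation":[0,0,-0.09]},{"grip":0.5,"delta_pos":[0,-0.8,-0.8],"rotation":[0,0,-0.18]},{"grip":0.5,"delta_pos":[0,-1,-0.8],"rotation":[0,0,-0.27]}]'
python3 - <<'E'
from h import *
to(.4560,-.0732,.14,-85.5)
E
```

```text
clock: 34.4
tool_pos: [0.4381, 0.1759, 0.0936]
orientation: [180.0, 0.1, -175.5]
force: [-0.9, -0.0, 6.3]
opening: 0.0139
gripper_force: 30.0
clock: 34.8
tool_pos: [0.4376, 0.1747, 0.0926]
orientation: [-180.0, -0.0, -175.5]
force: [0.3, 0.4, 0.3]
opening: 0.0317
gripper_force: 0.0
clock: 35.3
tool_pos: [0.445, 0.0732, 0.1728]
orientation: [180.0, -0.0, -150.9]
force: [1.2, -0.4, 0.5]
opening: 0.0436
gripper_force: 0.0
d [ 0.616 -1.332  0.328] r [ 0.     0.    -0.726] rows 8.0
```

```bash

python3 -m creep '[{"grip":0.5,"delta_pos":[0.15,-0.35,0.1],"rotation":[0,0,-0.09]},{"grip":0.5,"delta_pos":[0.3,-0.7,0.1],"rotation":[0,0,-0.18]},{"grip":0.5,"delta_pos":[0.45,-1,0.1],"rotation":[0,0,-0.27]},{"grip":0.5,"delta_pos":[0.6,-1,0.1],"rotation":[0,0,-0.36]},{"grip":0.5,"delta_pos":[0.61,-1,0.1],"rotation":[0,0,-0.45]}]'
python3 - <<'E'
from h import *
to(.4560,-.0732,.12,-85.5)
bobbox(snap("side"),.4607,-.128,.053)
E
```

```text
clock: 35.8
tool_pos: [0.4387, -0.0436, 0.1622]
orientation: [179.9, -0.0, -110.5]
force: [0.4, 0.0, -0.4]
opening: 0.0437
gripper_force: 0.0
d [ 0.216 -0.266  0.422] r [ 0.001 -0.    -0.278] rows 3.0
pred [314.3 293.8] [340.6 318. ] seen (np.int64(312), np.int64(293), np.int64(337), np.int64(314), 318)
pred [285.4 267.6] [304.5 283.9] seen (np.int64(284), np.int64(267), np.int64(301), np.int64(277), 86)
```

```bash

python3 -m creep '[{"grip":0.5,"delta_pos":[0.1,-0.15,0.1],"rotation":[0,0,-0.09]},{"grip":0.5,"delta_pos":[0.21,-0.26,0.3],"rotation":[0,0,-0.18]},{"grip":0.5,"delta_pos":[0.21,-0.26,0.42],"rotation":[0,0,-0.27]},{"grip":0.5,"delta_pos":[0.21,-0.26,0.42],"rotation":[0,0,-0.278]},{"grip":0.5,"delta_pos":[0.21,-0.26,0.42],"rotation":[0,0,-0.278]}]'
python3 -m creep '[{"grip":0.5,"delta_pos":[0,0.01,0.3],"rotation":[0,0,0]},{"grip":0.5,"delta_pos":[0,0.01,0.51],"rotation":[0,0,0]},{"grip":0.5,"delta_pos":[0,0.01,0.51],"rotation":[0,0,0]},{"grip":1,"delta_pos":[0,0.01,0.51],"rotation":[0,0,0]},{"grip":1,"delta_pos":[0,0.01,0.51],"rotation":[0,0,0]}]'
python3 -m creep '[{"grip":1,"delta_pos":[0,0,0],"rotation":[0,0,0]},{"grip":1,"delta_pos":[0,0,0],"rotation":[0,0,0]},{"grip":1,"delta_pos":[0,0,0],"rotation":[0,0,0]},{"grip":1,"delta_pos":[0,0,0],"rotation":[0,0,0]},{"grip":1,"delta_pos":[0,0,0],"rotation":[0,0,0]}]'
python3 -m creep '[{"grip":1,"delta_pos":[0,0,-0.2],"rotation":[0,0,0]},{"grip":1,"delta_pos":[0,0,-0.5],"rotation":[0,0,0]},{"grip":1,"delta_pos":[0,0,-0.8],"rotation":[0,0,0]},{"grip":1,"delta_pos":[0,0,-0.8],"rotation":[0,0,0]}]'
```

```text
clock: 36.35
tool_pos: [0.4573, -0.0707, 0.1208]
orientation: [180.0, -0.0, -85.9]
force: [-0.2, -0.6, 0.4]
opening: 0.0435
gripper_force: 0.0
clock: 36.85
tool_pos: [0.4572, -0.0706, 0.0711]
orientation: [-179.9, 0.0, -85.7]
force: [-0.2, -0.1, 0.5]
opening: 0.0328
gripper_force: 0.0
clock: 37.35
tool_pos: [0.4564, -0.071, 0.0702]
orientation: [-180.0, 0.0, -85.7]
force: [-2.1, 0.7, 6.8]
opening: 0.0095
gripper_force: 30.0
clock: 37.75
tool_pos: [0.4584, -0.0707, 0.1533]
orientation: [-179.6, 0.0, -85.7]
force: [0.0, 0.5, -0.9]
opening: 0.0099
gripper_force: 30.0
```

```bash

python3 -m creep '[{"grip":1,"delta_pos":[-0.2,-0.2,0],"rotation":[0,0,0.09]},{"grip":1,"delta_pos":[-0.5,-0.4,0],"rotation":[0,0,0.18]},{"grip":1,"delta_pos":[-0.8,-0.6,0],"rotation":[0,0,0.27]},{"grip":1,"delta_pos":[-1,-0.8,0],"rotation":[0,0,0.36]},{"grip":1,"delta_pos":[-1,-1,0],"rotation":[0,0,0.45]}]'
python3 -m creep '[{"grip":1,"delta_pos":[-0.25,0.1,0],"rotation":[0,0,0.09]},{"grip":1,"delta_pos":[-0.5,0.2,0],"rotation":[0,0,0.18]},{"grip":1,"delta_pos":[-0.8,0.3,0],"rotation":[0,0,0.27]},{"grip":1,"delta_pos":[-1,0.4,0],"rotation":[0,0,0.36]},{"grip":1,"delta_pos":[-1,0.4,0],"rotation":[0,0,0.45]}]'
python3 - <<'E'
from h import *
to(.627,.223,.14,-180)
E
```

```text
clock: 38.25
tool_pos: [0.5487, 0.0384, 0.1489]
orientation: [180.0, -0.0, -126.4]
force: [0.5, -0.4, -1.0]
opening: 0.0099
gripper_force: 30.0
clock: 38.75
tool_pos: [0.5754, 0.1429, 0.1484]
orientation: [-180.0, -0.0, -166.9]
force: [-0.4, -1.2, -1.9]
opening: 0.01
gripper_force: 30.0
d [-0.684  0.663  0.084] r [-0.    -0.001  0.145] rows 2.0
```

```bash

python3 -m creep '[{"grip":1,"delta_pos":[-0.25,0.25,0],"rotation":[0,0,0.08]},{"grip":1,"delta_pos":[-0.5,0.5,0],"rotation":[0,0,0.145]},{"grip":1,"delta_pos":[-0.68,0.66,0.08],"rotation":[0,0,0.145]},{"grip":1,"delta_pos":[-0.68,0.66,0.08],"rotation":[0,0,0.145]},{"grip":1,"delta_pos":[-0.68,0.66,0.08],"rotation":[0,0,0.145]}]'
python3 - <<'E'
from h import *
to(.627,.223,.030,-180)
E
```

```text
clock: 39.25
tool_pos: [0.6253, 0.2203, 0.1399]
orientation: [-179.9, -0.1, -179.7]
force: [0.1, -0.6, -2.0]
opening: 0.0099
gripper_force: 30.0
d [-0.02   0.028  1.099] r [-0.001 -0.002  0.003] rows 3.0
```

Then release, and fly back to the tray to look for P3.

```bash

python3 -m creep '[{"grip":1,"delta_pos":[-0.02,0.02,0.3],"rotation":[0,0,0]},{"grip":1,"delta_pos":[-0.02,0.02,0.6],"rotation":[0,0,0]},{"grip":1,"delta_pos":[-0.02,0.02,0.85],"rotation":[0,0,0]},{"grip":1,"delta_pos":[-0.02,0.02,1],"rotation":[0,0,0]},{"grip":1,"delta_pos":[-0.02,0.02,1],"rotation":[0,0,0]}]'
python3 -m creep '[{"grip":1,"delta_pos":[0,0,0.05],"rotation":[0,0,0]},{"grip":1,"delta_pos":[0,0,0.09],"rotation":[0,0,0]},{"grip":1,"delta_pos":[0,0,0.09],"rotation":[0,0,0]},{"grip":0.7,"delta_pos":[0,0,0.09],"rotation":[0,0,0]},{"grip":0.7,"delta_pos":[0,0,0.09],"rotation":[0,0,0]}]'
python3 -m creep '[{"grip":0.7,"delta_pos":[0,0,0],"rotation":[0,0,0]},{"grip":0.55,"delta_pos":[0,0,-0.5],"rotation":[0,0,0]},{"grip":0.55,"delta_pos":[0,0,-1],"rotation":[0,0,0]},{"grip":0.55,"delta_pos":[0.4,0,-1],"rotation":[0,0,0]},{"grip":0.55,"delta_pos":[0.4,0,-1],"rotation":[0,0,0]}]'
python3 - <<'E'
from h import *
w=snap("wrist");print(rods(w,.023,xr=(.5,.75),yr=(.05,.34)))
E
python3 -m creep '[{"grip":0.55,"delta_pos":[-0.2,-0.5,-0.3],"rotation":[0,0,0]},{"grip":0.55,"delta_pos":[-0.35,-1,-0.6],"rotation":[0,0,0]}]' | grep tool_pos
python3 -m creep '[{"grip":0.55,"delta_pos":[0,-0.5,0],"rotation":[0,0,0]},{"grip":0.55,"delta_pos":[0,-1,0],"rotation":[0,0,0]}]'| grep tool_pos
python3 -m creep '[{"grip":0.55,"delta_pos":[0,-0.5,0],"rotation":[0,0,0]},{"grip":0.55,"delta_pos":[0,-1,0],"rotation":[0,0,0]}]'| grep tool_pos
python3 -m creep '[{"grip":0.55,"delta_pos":[0,-0.5,0],"rotation":[0,0,0]},{"grip":0.55,"delta_pos":[0,-1,0],"rotation":[0,0,0]},{"grip":0.55,"delta_pos":[0,-1,0],"rotation":[0,0,0]},{"grip":0.55,"delta_pos":[0,-1,0],"rotation":[0,0,0]}]'| grep tool_pos
python3 - <<'E'
from h import *
w=snap("wrist");r=rods(w);print(r);r=r[r[:,0]<.7]
b=r[np.argmax(r[:,1])];c,k=np.cos(np.radians(b[2])),np.sin(np.radians(b[2]))
x,y=b[0]+.051*c,b[1]+.051*k;print(x,y,b[2]-180)
to(x,y,.12,b[2]-180)
E
```

```text
clock: 39.75
tool_pos: [0.6265, 0.221, 0.0396]
orientation: [-179.9, -0.2, -179.8]
force: [-0.3, -0.5, -2.2]
opening: 0.0096
gripper_force: 30.0
clock: 40.25
tool_pos: [0.6285, 0.2228, 0.0336]
orientation: [180.0, 0.1, -179.7]
force: [0.0, 0.3, 0.8]
opening: 0.0205
gripper_force: 0.0
clock: 40.75
tool_pos: [0.5855, 0.2223, 0.1349]
orientation: [179.9, 0.1, -179.7]
force: [0.7, -0.4, 0.0]
opening: 0.0392
gripper_force: 0.0
tool_pos: [0.6179, 0.1404, 0.1818]
tool_pos: [0.6191, 0.0391, 0.1826]
tool_pos: [0.6189, -0.0616, 0.1819]
tool_pos: [0.619, -0.1613, 0.1813]
[[ 5.8200e-01 -2.1410e-01  2.7700e-01  8.6800e+02]
 [ 5.7630e-01 -2.7540e-01 -4.7383e+00  1.0840e+03]]
0.6329994039899157 -0.21385343829705408 -179.723
d [-0.137 -0.537  0.614] r [ 0.    -0.    -0.001] rows 2.0Traceback (most recent call last):
  File "<stdin>", line 2, in <module>
  File "h.py", line 58, in rods
    w=q[abs(q@n)<.009]; c=np.polyfit(w@e,w@n,1); ax+=np.arctan(c[0])if abs(c[0])>1e-5 else 0
                          ~~~~~~~~~~^^^^^^^^^^^
    raise TypeError("expected non-empty vector for x")
TypeError: expected non-empty vector for x
```

```bash

python3 -m creep '[{"grip":0.55,"delta_pos":[-0.14,-0.4,0.1],"rotation":[0,0,0]},{"grip":0.55,"delta_pos":[-0.14,-0.53,0.5],"rotation":[0,0,0]},{"grip":0.55,"delta_pos":[-0.14,-0.53,0.62],"rotation":[0,0,0]},{"grip":0.55,"delta_pos":[-0.14,-0.53,0.62],"rotation":[0,0,0]}]'
python3 - <<'E'
from h import *
to(.633,-.2139,.034,-179.7)
E
```

```text
clock: 42.25
tool_pos: [0.6322, -0.2112, 0.1174]
orientation: [180.0, -0.3, -179.7]
force: [1.1, 1.5, -0.0]
opening: 0.0393
gripper_force: 0.0
d [-0.012 -0.027  0.834] r [ 0.    -0.003  0.   ] rows 2.0
```

```bash

python3 -m creep '[{"grip":0.55,"delta_pos":[0.01,-0.02,0.4],"rotation":[0,0,0]},{"grip":0.55,"delta_pos":[0.01,-0.02,0.83],"rotation":[0,0,0]},{"grip":0.55,"delta_pos":[0.01,-0.02,0.83],"rotation":[0,0,0]},{"grip":1,"delta_pos":[0.01,-0.02,0.83],"rotation":[0,0,0]},{"grip":1,"delta_pos":[0.01,-0.02,0.83],"rotation":[0,0,0]}]'
python3 -m creep '[{"grip":1,"delta_pos":[0,0,0],"rotation":[0,0,0]},{"grip":1,"delta_pos":[0,0,0],"rotation":[0,0,0]},{"grip":1,"delta_pos":[0,0,0],"rotation":[0,0,0]},{"grip":1,"delta_pos":[0,0,0],"rotation":[0,0,0]}]'
python3 -m creep '[{"grip":1,"delta_pos":[0,0,-0.2],"rotation":[0,0,0]},{"grip":1,"delta_pos":[0,0,-0.5],"rotation":[0,0,0]},{"grip":1,"delta_pos":[0,0,-0.9],"rotation":[0,0,0]},{"grip":1,"delta_pos":[0,0,-1],"rotation":[0,0,0]}]'
python3 -m creep '[{"grip":1,"delta_pos":[0.3,0.2,0],"rotation":[0,0,-0.09]},{"grip":1,"delta_pos":[0.6,0.4,0],"rotation":[0,0,-0.18]},{"grip":1,"delta_pos":[0.9,0.6,0],"rotation":[0,0,-0.27]},{"grip":1,"delta_pos":[1,0.8,0],"rotation":[0,0,-0.36]},{"grip":1,"delta_pos":[1,0.9,0],"rotation":[0,0,-0.45]}]'
python3 - <<'E'
from h import *
to(.4566,-.0762,.14,-85.5)
E
```

```text
clock: 42.75
tool_pos: [0.6334, -0.2135, 0.0385]
orientation: [-180.0, 0.1, -179.6]
force: [0.5, 0.1, -0.5]
opening: 0.0285
gripper_force: 0.0
clock: 43.15
tool_pos: [0.6327, -0.2144, 0.0376]
orientation: [-180.0, 0.0, -179.7]
force: [-0.7, 1.9, 6.6]
opening: 0.0092
gripper_force: 30.0
clock: 43.55
tool_pos: [0.6344, -0.2151, 0.1414]
orientation: [-179.9, 0.3, -179.7]
force: [0.7, 0.3, -0.8]
opening: 0.01
gripper_force: 30.0
clock: 44.05
tool_pos: [0.5298, -0.124, 0.1368]
orientation: [180.0, -0.0, -138.9]
force: [0.5, -0.4, -1.9]
opening: 0.0096
gripper_force: 30.0
d [ 0.238  0.841 -0.031] r [ 0.001  0.    -0.593] rows 7.0
```

```bash

python3 -m creep '[{"grip":1,"delta_pos":[0.1,0.25,0],"rotation":[0,0,-0.09]},{"grip":1,"delta_pos":[0.2,0.5,0],"rotation":[0,0,-0.18]},{"grip":1,"delta_pos":[0.24,0.84,-0.03],"rotation":[0,0,-0.27]},{"grip":1,"delta_pos":[0.24,0.84,-0.03],"rotation":[0,0,-0.36]},{"grip":1,"delta_pos":[0.24,0.84,-0.03],"rotation":[0,0,-0.45]}]'
python3 -m creep '[{"grip":1,"delta_pos":[0,0,0],"rotation":[0,0,-0.09]},{"grip":1,"delta_pos":[0,0,0],"rotation":[0,0,-0.14]},{"grip":1,"delta_pos":[0,0,0],"rotation":[0,0,-0.14]},{"grip":1,"delta_pos":[0,0,0],"rotation":[0,0,-0.14]}]'
python3 - <<'E'
from h import *
to(.4567,-.0775,.0696,-85.5)
o=ctrl.get_obs();P=o["tool_pos"];a=np.radians(94.5);print(P)
bobbox(snap("side"),P[0]-.0507*np.cos(a),P[1]-.0507*np.sin(a),P[2]-.0166)
E
```

```text
clock: 44.55
tool_pos: [0.4581, -0.0765, 0.14]
orientation: [-180.0, 0.0, -98.3]
force: [0.3, 0.1, -2.4]
opening: 0.01
gripper_force: 30.0
clock: 44.95
tool_pos: [0.4587, -0.0771, 0.1396]
orientation: [180.0, 0.0, -86.3]
force: [0.6, -0.7, -1.6]
opening: 0.0097
gripper_force: 30.0
d [0.003 0.019 0.7  ] r [ 0.     0.    -0.009] rows 2.0
[ 0.45865801 -0.07707195  0.13962928]
pred [314.6 265.8] [341.8 290.1] seen (np.int64(315), np.int64(267), np.int64(340), np.int64(289), 334)
pred [284.7 240.4] [304.5 256.9] seen (np.int64(286), np.int64(228), np.int64(315), np.int64(251), 110)
```

```bash

python3 -m creep '[{"grip":1,"delta_pos":[0,0.02,0.2],"rotation":[0,0,-0.009]},{"grip":1,"delta_pos":[0,0.02,0.4],"rotation":[0,0,-0.009]},{"grip":1,"delta_pos":[0,0.02,0.6],"rotation":[0,0,-0.009]},{"grip":1,"delta_pos":[0,0.02,0.69],"rotation":[0,0,-0.009]},{"grip":1,"delta_pos":[0,0.02,0.69],"rotation":[0,0,-0.009]}]'
python3 -m creep '[{"grip":0.7,"delta_pos":[0,0,0],"rotation":[0,0,0]},{"grip":0.7,"delta_pos":[0,0,0],"rotation":[0,0,0]},{"grip":0.7,"delta_pos":[0,0,0],"rotation":[0,0,0]}]'
python3 -m creep '[{"grip":0.5,"delta_pos":[0,0,-0.5],"rotation":[0,0,0]},{"grip":0.5,"delta_pos":[0,0,-1],"rotation":[0,0,0]},{"grip":0.5,"delta_pos":[-0.4,0,-1],"rotation":[0,0,0.09]},{"grip":0.5,"delta_pos":[-0.8,0,-1],"rotation":[0,0,0.18]},{"grip":0.5,"delta_pos":[-1,0,-1],"rotation":[0,0,0.27]}]'
python3 - <<'E'
from h import *
to(.4374,.173,.16,-175.7)
bobbox(snap("side"),.4607,-.128,.053)
E
```

```text
clock: 45.5
tool_pos: [0.4565, -0.0773, 0.0702]
orientation: [179.9, -0.0, -85.4]
force: [0.5, -0.1, -1.5]
opening: 0.0093
gripper_force: 30.0
clock: 45.8
tool_pos: [0.4574, -0.077, 0.0715]
orientation: [-179.9, 0.0, -85.3]
force: [-0.1, -0.2, 0.5]
opening: 0.025
gripper_force: 0.0
clock: 46.3
tool_pos: [0.4489, 0.0242, 0.172]
orientation: [-179.9, 0.1, -109.4]
force: [1.0, 0.5, -0.2]
opening: 0.0436
gripper_force: 0.0
d [-1.365  0.604  0.122] r [-0.     0.002  0.736] rows 8.0
pred [314.3 293.8] [340.6 318. ] seen (np.int64(314), np.int64(295), np.int64(339), np.int64(316), 315)
pred [285.4 267.6] [304.5 283.9] seen (np.int64(286), np.int64(268), np.int64(301), np.int64(276), 52)
```

Seated as P2 was. On to the handle.

```bash

python3 -m creep '[{"grip":0.5,"delta_pos":[-0.3,0.15,0],"rotation":[0,0,0.09]},{"grip":0.5,"delta_pos":[-0.6,0.3,0],"rotation":[0,0,0.18]},{"grip":0.5,"delta_pos":[-0.9,0.5,0.1],"rotation":[0,0,0.27]},{"grip":0.5,"delta_pos":[-1,0.6,0.12],"rotation":[0,0,0.36]},{"grip":0.5,"delta_pos":[-1,0.6,0.12],"rotation":[0,0,0.45]}]'
python3 -m creep '[{"grip":0.5,"delta_pos":[-0.15,0.1,0],"rotation":[0,0,0.09]},{"grip":0.5,"delta_pos":[-0.3,0.22,0],"rotation":[0,0,0.18]},{"grip":0.5,"delta_pos":[-0.3,0.22,0],"rotation":[0,0,0.27]},{"grip":0.5,"delta_pos":[-0.3,0.22,0],"rotation":[0,0,0.288]},{"grip":0.5,"delta_pos":[-0.3,0.22,0],"rotation":[0,0,0.288]}]'
python3 - <<'E'
from h import *
to(.4374,.1735,.092,-175.7)
E
```

```text
clock: 46.85
tool_pos: [0.4242, 0.1382, 0.1589]
orientation: [180.0, 0.0, -149.8]
force: [0.3, -0.0, 0.5]
opening: 0.0437
gripper_force: 0.0
clock: 47.35
tool_pos: [0.4394, 0.1707, 0.159]
orientation: [180.0, 0.0, -175.4]
force: [-0.6, -0.7, -0.1]
opening: 0.0439
gripper_force: 0.0
d [0.018 0.03  0.67 ] r [0.    0.    0.004] rows 2.0
```

```bash

python3 -m creep '[{"grip":0.5,"delta_pos":[0.015,0.03,0.35],"rotation":[0,0,0]},{"grip":0.5,"delta_pos":[0.015,0.03,0.66],"rotation":[0,0,0]},{"grip":0.5,"delta_pos":[0.015,0.03,0.66],"rotation":[0,0,0]},{"grip":1,"delta_pos":[0.015,0.03,0.66],"rotation":[0,0,0]},{"grip":1,"delta_pos":[0.015,0.03,0.66],"rotation":[0,0,0]}]'
python3 -m creep '[{"grip":1,"delta_pos":[0,0,0],"rotation":[0,0,0]},{"grip":1,"delta_pos":[0,0,0],"rotation":[0,0,0]},{"grip":1,"delta_pos":[0,0,0],"rotation":[0,0,0]},{"grip":1,"delta_pos":[0,0,0],"rotation":[0,0,0]}]'
python3 -m creep '[{"grip":1,"delta_pos":[0,0.09,0],"rotation":[0,0,0]},{"grip":1,"delta_pos":[0,0.18,0],"rotation":[0,0,0]},{"grip":1,"delta_pos":[0,0.27,0],"rotation":[0,0,0]},{"grip":1,"delta_pos":[0,0.36,0],"rotation":[0,0,0]},{"grip":1,"delta_pos":[0,0.45,0],"rotation":[0,0,0]}]'
python3 -m creep '[{"grip":1,"delta_pos":[0,0.015,0],"rotation":[0,0,0]},{"grip":1,"delta_pos":[0,0.03,0],"rotation":[0,0,0]},{"grip":1,"delta_pos":[0,0.03,0],"rotation":[0,0,0]}]'
python3 -c "from h import *; ring()"
```

```text
clock: 47.85
tool_pos: [0.4387, 0.1743, 0.0944]
orientation: [179.9, 0.1, -175.5]
force: [0.7, -0.3, -0.5]
opening: 0.0333
gripper_force: 0.0
clock: 48.25
tool_pos: [0.4383, 0.174, 0.0937]
orientation: [180.0, 0.1, -175.5]
force: [-2.2, 0.4, 6.7]
opening: 0.0141
gripper_force: 30.0
clock: 48.75
tool_pos: [0.4348, 0.2177, 0.0936]
orientation: [-179.9, 0.0, -175.5]
force: [4.8, -10.5, 7.9]
opening: 0.014
gripper_force: 30.0
clock: 49.05
tool_pos: [0.4345, 0.2201, 0.0936]
orientation: [-179.9, 0.0, -175.5]
force: [3.4, -10.8, 9.4]
opening: 0.0139
gripper_force: 30.0
dark edges [120 125 134 137 155 157 176 179]
[ 76  76  76  75  77  75  76  76  76  76  67  63  64  65  70  81  94  83
  84  79  70  45  21  14  18  46  99 141 154 153 154 154 153 148 110  53
  26  59 120 149]
```

```bash

python3 -m creep '[{"grip":1,"delta_pos":[0,0.012,0],"rotation":[0,0,0]},{"grip":1,"delta_pos":[0,0.025,0],"rotation":[0,0,0]},{"grip":1,"delta_pos":[0,0.025,0],"rotation":[0,0,0]},{"grip":1,"delta_pos":[0,0.025,0],"rotation":[0,0,0]},{"grip":1,"delta_pos":[0,0.025,0],"rotation":[0,0,0]}]'
python3 -c "from h import *; ring()"
for i in 1 2 3 4 5; do python3 -m creep '[{"grip":1,"delta_pos":[0,0,0],"rotation":[0,0,0]},{"grip":1,"delta_pos":[0,0,0],"rotation":[0,0,0]},{"grip":1,"delta_pos":[0,0,0],"rotation":[0,0,0]},{"grip":1,"delta_pos":[0,0,0],"rotation":[0,0,0]},{"grip":1,"delta_pos":[0,0,0],"rotation":[0,0,0]}]' | grep -E "pos|open"; done
python3 -c "from h import *; ring()"
```

```text
clock: 49.6
tool_pos: [0.4344, 0.2222, 0.0936]
orientation: [-179.9, 0.0, -175.5]
force: [5.3, -11.9, 8.3]
opening: 0.014
gripper_force: 30.0
dark edges [115 125 134 137 155 158 176 179]
[ 75  76  76  74  76  72  66  63  64  65  73  73  89 126 126 112  51  28
  18  21  19  19  16  19  18  38  96 142 153 153 153 154 153 149 112  51
  26  58 114 146]
tool_pos: [0.4344, 0.2222, 0.0936]
opening: 0.0138
tool_pos: [0.4344, 0.2222, 0.0936]
opening: 0.0137
tool_pos: [0.4344, 0.2222, 0.0936]
opening: 0.0141
tool_pos: [0.4344, 0.2222, 0.0936]
opening: 0.0138
tool_pos: [0.4344, 0.2222, 0.0936]
opening: 0.0139
dark edges [116 125 134 137 155 158 176 179]
[ 77  75  77  77  74  71  66  62  64  86 151 181 175 159 166 149  89  35
  20  15  19  17  19  17  16  37  94 142 152 154 154 152 154 148 111  54
  28  56 117 149]
```

```bash

python3 -m creep '[{"grip":1,"delta_pos":[0,-0.1,0],"rotation":[0,0,0]},{"grip":1,"delta_pos":[0,-0.2,0],"rotation":[0,0,0]},{"grip":1,"delta_pos":[0,-0.3,0],"rotation":[0,0,0]},{"grip":1,"delta_pos":[0,-0.4,0],"rotation":[0,0,0]},{"grip":1,"delta_pos":[0,-0.48,0],"rotation":[0,0,0]}]'
python3 -m creep '[{"grip":1,"delta_pos":[0,-0.015,0],"rotation":[0,0,0]},{"grip":0.6,"delta_pos":[0,-0.015,0],"rotation":[0,0,0]},{"grip":0.5,"delta_pos":[0,-0.015,0],"rotation":[0,0,0]},{"grip":0.5,"delta_pos":[0,-0.015,0],"rotation":[0,0,0]}]'
python3 -m creep '[{"grip":0.5,"delta_pos":[0,0,-0.5],"rotation":[0,0,0]},{"grip":0.5,"delta_pos":[0,0,-0.8],"rotation":[0,0,0]},{"grip":0.5,"delta_pos":[0,-0.4,-0.8],"rotation":[0,0,-0.09]},{"grip":0.5,"delta_pos":[0,-0.8,-0.8],"rotation":[0,0,-0.18]},{"grip":0.5,"delta_pos":[0,-1,-0.8],"rotation":[0,0,-0.27]}]'
python3 -m creep '[{"grip":0.5,"delta_pos":[0.15,-0.35,0.1],"rotation":[0,0,-0.09]},{"grip":0.5,"delta_pos":[0.3,-0.7,0.1],"rotation":[0,0,-0.18]},{"grip":0.5,"delta_pos":[0.45,-1,0.1],"rotation":[0,0,-0.27]},{"grip":0.5,"delta_pos":[0.6,-1,0.1],"rotation":[0,0,-0.36]},{"grip":0.5,"delta_pos":[0.61,-1,0.1],"rotation":[0,0,-0.45]}]'
python3 - <<'E'
from h import *
to(.4560,-.0732,.12,-85.5)
bobbox(snap("side"),.4607,-.128,.053)
E
```

```text
clock: 52.7
tool_pos: [0.4381, 0.176, 0.0937]
orientation: [180.0, 0.1, -175.5]
force: [-1.6, 0.6, 6.6]
opening: 0.0139
gripper_force: 30.0
clock: 53.1
tool_pos: [0.4377, 0.1748, 0.0928]
orientation: [-180.0, -0.0, -175.5]
force: [-0.5, 0.0, 0.7]
opening: 0.0325
gripper_force: 0.0
clock: 53.6
tool_pos: [0.445, 0.0732, 0.173]
orientation: [180.0, -0.0, -150.9]
force: [-0.2, -0.4, 0.0]
opening: 0.0434
gripper_force: 0.0
clock: 54.1
tool_pos: [0.4387, -0.0435, 0.1624]
orientation: [179.9, -0.0, -110.5]
force: [1.4, 0.1, -0.2]
opening: 0.0437
gripper_force: 0.0
d [ 0.217 -0.267  0.424] r [ 0.001 -0.    -0.278] rows 3.0
pred [314.3 293.8] [340.6 318. ] seen (np.int64(312), np.int64(293), np.int64(337), np.int64(314), 317)
pred [285.4 267.6] [304.5 283.9] seen (np.int64(284), np.int64(267), np.int64(301), np.int64(277), 86)
```

Identical to last cycle; repeat the pick-up and carry.

```bash

python3 -m creep '[{"grip":0.5,"delta_pos":[0.1,-0.15,0.1],"rotation":[0,0,-0.09]},{"grip":0.5,"delta_pos":[0.21,-0.26,0.3],"rotation":[0,0,-0.18]},{"grip":0.5,"delta_pos":[0.21,-0.26,0.42],"rotation":[0,0,-0.27]},{"grip":0.5,"delta_pos":[0.21,-0.26,0.42],"rotation":[0,0,-0.278]},{"grip":0.5,"delta_pos":[0.21,-0.26,0.42],"rotation":[0,0,-0.278]}]'
python3 -m creep '[{"grip":0.5,"delta_pos":[0,0.01,0.3],"rotation":[0,0,0]},{"grip":0.5,"delta_pos":[0,0.01,0.51],"rotation":[0,0,0]},{"grip":0.5,"delta_pos":[0,0.01,0.51],"rotation":[0,0,0]},{"grip":1,"delta_pos":[0,0.01,0.51],"rotation":[0,0,0]},{"grip":1,"delta_pos":[0,0.01,0.51],"rotation":[0,0,0]}]'
python3 -m creep '[{"grip":1,"delta_pos":[0,0,0],"rotation":[0,0,0]},{"grip":1,"delta_pos":[0,0,0],"rotation":[0,0,0]},{"grip":1,"delta_pos":[0,0,0],"rotation":[0,0,0]},{"grip":1,"delta_pos":[0,0,0],"rotation":[0,0,0]},{"grip":1,"delta_pos":[0,0,0],"rotation":[0,0,0]}]'
python3 -m creep '[{"grip":1,"delta_pos":[0,0,-0.2],"rotation":[0,0,0]},{"grip":1,"delta_pos":[0,0,-0.5],"rotation":[0,0,0]},{"grip":1,"delta_pos":[0,0,-0.8],"rotation":[0,0,0]},{"grip":1,"delta_pos":[0,0,-0.8],"rotation":[0,0,0]}]'
python3 -m creep '[{"grip":1,"delta_pos":[-0.2,-0.2,0],"rotation":[0,0,0.09]},{"grip":1,"delta_pos":[-0.5,-0.4,0],"rotation":[0,0,0.18]},{"grip":1,"delta_pos":[-0.8,-0.6,0],"rotation":[0,0,0.27]},{"grip":1,"delta_pos":[-1,-0.8,0],"rotation":[0,0,0.36]},{"grip":1,"delta_pos":[-1,-1,0],"rotation":[0,0,0.45]}]'
python3 - <<'E'
from h import *
to(.627,.165,.14,-180)
E
```

```text
clock: 54.65
tool_pos: [0.4572, -0.0706, 0.121]
orientation: [180.0, -0.0, -86.0]
force: [-0.6, -0.1, 0.4]
opening: 0.044
gripper_force: 0.0
clock: 55.15
tool_pos: [0.4572, -0.0705, 0.0713]
orientation: [-179.9, 0.0, -85.7]
force: [-0.2, 0.5, -1.0]
opening: 0.0329
gripper_force: 0.0
clock: 55.65
tool_pos: [0.4564, -0.0709, 0.0704]
orientation: [-180.0, 0.0, -85.7]
force: [-2.0, 1.1, 6.1]
opening: 0.0095
gripper_force: 30.0
clock: 56.05
tool_pos: [0.4583, -0.0706, 0.1535]
orientation: [-179.6, 0.0, -85.7]
force: [1.5, -0.1, -1.7]
opening: 0.0095
gripper_force: 30.0
clock: 56.55
tool_pos: [0.5487, 0.0385, 0.1491]
orientation: [180.0, -0.0, -126.4]
force: [-0.2, -0.7, -0.8]
opening: 0.0095
gripper_force: 30.0
d [-1.483  0.121  0.09 ] r [ 0.    -0.     0.595] rows 7.0
```

```bash

python3 -m creep '[{"grip":1,"delta_pos":[-0.25,0.02,0],"rotation":[0,0,0.09]},{"grip":1,"delta_pos":[-0.5,0.05,0],"rotation":[0,0,0.18]},{"grip":1,"delta_pos":[-0.8,0.1,0],"rotation":[0,0,0.27]},{"grip":1,"delta_pos":[-1,0.12,0],"rotation":[0,0,0.36]},{"grip":1,"delta_pos":[-1,0.12,0],"rotation":[0,0,0.45]}]'
python3 - <<'E'
from h import *
to(.627,.165,.14,-180)
E
```

```text
clock: 57.05
tool_pos: [0.5986, 0.1261, 0.1484]
orientation: [-180.0, -0.1, -167.0]
force: [-0.4, 0.7, -1.7]
opening: 0.0095
gripper_force: 30.0
d [-0.365  0.315  0.084] r [-0.    -0.001  0.145] rows 2.0
```

```bash

python3 -m creep '[{"grip":1,"delta_pos":[-0.2,0.15,0],"rotation":[0,0,0.08]},{"grip":1,"delta_pos":[-0.37,0.32,0.08],"rotation":[0,0,0.145]},{"grip":1,"delta_pos":[-0.37,0.32,0.08],"rotation":[0,0,0.145]},{"grip":1,"delta_pos":[-0.37,0.32,0.08],"rotation":[0,0,0.145]}]'
python3 - <<'E'
from h import *
to(.627,.165,.030,-180)
E
```

```text
clock: 57.45
tool_pos: [0.6257, 0.1636, 0.1403]
orientation: [-179.9, -0.1, -179.7]
force: [0.4, -0.7, -1.4]
opening: 0.0099
gripper_force: 30.0
d [-0.016  0.015  1.103] r [-0.001 -0.002  0.004] rows 3.0
```

```bash

python3 -m creep '[{"grip":1,"delta_pos":[-0.02,0.01,0.3],"rotation":[0,0,0]},{"grip":1,"delta_pos":[-0.02,0.01,0.6],"rotation":[0,0,0]},{"grip":1,"delta_pos":[-0.02,0.01,0.85],"rotation":[0,0,0]},{"grip":1,"delta_pos":[-0.02,0.01,1],"rotation":[0,0,0]},{"grip":1,"delta_pos":[-0.02,0.01,1],"rotation":[0,0,0]}]'
python3 -m creep '[{"grip":1,"delta_pos":[0,0,0.05],"rotation":[0,0,0]},{"grip":1,"delta_pos":[0,0,0.09],"rotation":[0,0,0]},{"grip":1,"delta_pos":[0,0,0.09],"rotation":[0,0,0]},{"grip":0.7,"delta_pos":[0,0,0.09],"rotation":[0,0,0]},{"grip":0.7,"delta_pos":[0,0,0.09],"rotation":[0,0,0]}]'
python3 -m creep '[{"grip":0.7,"delta_pos":[0,0,0],"rotation":[0,0,0]},{"grip":0.55,"delta_pos":[0,0,-0.5],"rotation":[0,0,0]},{"grip":0.55,"delta_pos":[0,0,-1],"rotation":[0,0,0]},{"grip":0.55,"delta_pos":[0.4,0,-1],"rotation":[0,0,0]},{"grip":0.55,"delta_pos":[0.4,0,-1],"rotation":[0,0,0]}]'
python3 - <<'E'
from h import *
w=snap("wrist");print(pend(w,.023,xr=(.5,.75),yr=(.05,.34)))
E
python3 -m creep '[{"grip":0.55,"delta_pos":[-0.2,-0.5,-0.3],"rotation":[0,0,0]},{"grip":0.55,"delta_pos":[-0.35,-1,-0.6],"rotation":[0,0,0]}]' | grep tool_pos
python3 -m creep '[{"grip":0.55,"delta_pos":[0,-0.5,0],"rotation":[0,0,0]},{"grip":0.55,"delta_pos":[0,-1,0],"rotation":[0,0,0]}]'| grep tool_pos
python3 -m creep '[{"grip":0.55,"delta_pos":[0,-0.5,0],"rotation":[0,0,0]},{"grip":0.55,"delta_pos":[0,-1,0],"rotation":[0,0,0]}]'| grep tool_pos
python3 -m creep '[{"grip":0.55,"delta_pos":[0,-0.5,0],"rotation":[0,0,0]},{"grip":0.55,"delta_pos":[0,-1,0],"rotation":[0,0,0]},{"grip":0.55,"delta_pos":[0,-1,0],"rotation":[0,0,0]},{"grip":0.55,"delta_pos":[0,-1,0],"rotation":[0,0,0]}]'| grep tool_pos
python3 - <<'E'
from h import *
w=snap("wrist");r=rods(w);print(r);r=r[r[:,0]<.7]
b=r[np.argmax(r[:,1])];c,k=np.cos(np.radians(b[2])),np.sin(np.radians(b[2]))
x,y=b[0]+.051*c,b[1]+.051*k;print(x,y,b[2]-180)
to(x,y,.12,b[2]-180)
E
```

```text
clock: 57.95
tool_pos: [0.6268, 0.1635, 0.0397]
orientation: [-179.9, -0.2, -179.8]
force: [-0.7, -0.6, -1.8]
opening: 0.0096
gripper_force: 30.0
clock: 58.45
tool_pos: [0.6289, 0.165, 0.0338]
orientation: [180.0, 0.1, -179.7]
force: [0.2, 0.4, 0.2]
opening: 0.0207
gripper_force: 0.0
clock: 58.95
tool_pos: [0.5857, 0.1645, 0.1349]
orientation: [179.9, 0.1, -179.8]
force: [-0.4, -0.4, -0.5]
opening: 0.0389
gripper_force: 0.0
[[  0.5824   0.2831      nan      nan      nan]
 [  0.5786   0.2226   0.7012   0.2106  -5.5528]
 [  0.5788   0.1651   0.6572   0.0898 -43.8307]]
tool_pos: [0.6184, 0.0828, 0.1822]
tool_pos: [0.6195, -0.0187, 0.1828]
tool_pos: [0.6191, -0.1193, 0.182]
tool_pos: [0.6191, -0.2191, 0.1813]
[[ 5.7640e-01 -2.7560e-01 -4.4111e+00  9.7400e+02]]
0.6272489314016386 -0.2795225215501583 -184.4111
d [-0.078 -0.617  0.615] r [ 0.    -0.     0.051] rows 2.0
```

```bash

python3 -m creep '[{"grip":0.79,"delta_pos":[-0.08,-0.4,0.1],"rotation":[0,0,0.051]},{"grip":0.79,"delta_pos":[-0.08,-0.61,0.4],"rotation":[0,0,0.051]},{"grip":0.79,"delta_pos":[-0.08,-0.61,0.5],"rotation":[0,0,0.051]},{"grip":0.79,"delta_pos":[-0.08,-0.61,0.5],"rotation":[0,0,0.051]}]'
python3 - <<'E'
from h import *
to(.6272,-.2795,.034,-184.4)
w=snap("wrist");h=cv2.cvtColor(w["color"],cv2.COLOR_RGB2HSV);r=rods(w);print(r)
for x in(.60,.61):
  ys=np.arange(-.28,-.345,-.003);p=proj(w,[[x,y,.024] for y in ys]).round().astype(int)
  print([(round(float(y),3),*[int(i) for i in h[v,u]]) for y,(u,v) in zip(ys,p) if 0<=u<640 and 0<=v<480])
E
```

```text
clock: 60.45
tool_pos: [0.6267, -0.277, 0.1298]
orientation: [180.0, -0.2, 175.7]
force: [-0.3, 0.2, -0.1]
opening: 0.0189
gripper_force: 0.0
d [-0.01  -0.025  0.958] r [ 0.    -0.002  0.001] rows 2.0
[[ 5.7660e-01 -2.7610e-01 -4.2349e+00  1.4250e+03]]
[(-0.28, 20, 195, 231), (-0.283, 19, 196, 221), (-0.286, 19, 203, 186), (-0.289, 17, 75, 184), (-0.292, 14, 29, 192), (-0.295, 14, 33, 195), (-0.298, 14, 28, 192), (-0.301, 16, 31, 191), (-0.304, 12, 31, 192), (-0.307, 13, 32, 190), (-0.31, 15, 32, 193), (-0.313, 14, 33, 192), (-0.316, 14, 34, 194), (-0.319, 16, 34, 166), (-0.322, 12, 30, 194), (-0.325, 14, 32, 202), (-0.328, 13, 193, 168), (-0.331, 13, 189, 173), (-0.334, 13, 197, 170), (-0.337, 13, 195, 167), (-0.34, 13, 186, 173), (-0.343, 14, 192, 170)]
[(-0.28, 10, 190, 106), (-0.283, 7, 137, 127), (-0.286, 12, 28, 201), (-0.289, 13, 31, 198), (-0.292, 13, 31, 203), (-0.295, 12, 31, 203), (-0.298, 16, 31, 197), (-0.301, 13, 30, 201), (-0.304, 12, 31, 204), (-0.307, 13, 29, 203), (-0.31, 15, 30, 201), (-0.313, 14, 30, 203), (-0.316, 16, 34, 203), (-0.319, 13, 31, 196), (-0.322, 12, 34, 165), (-0.325, 12, 32, 201), (-0.328, 13, 190, 160), (-0.331, 13, 193, 160), (-0.334, 13, 192, 158), (-0.337, 13, 196, 161), (-0.34, 12, 190, 165), (-0.343, 13, 199, 159)]
```

```bash

python3 -m creep '[{"grip":0.79,"delta_pos":[0.01,-0.02,0.4],"rotation":[0,0,0]},{"grip":0.79,"delta_pos":[0.01,-0.02,0.8],"rotation":[0,0,0]},{"grip":0.79,"delta_pos":[0.01,-0.02,0.95],"rotation":[0,0,0]},{"grip":0.79,"delta_pos":[0.01,-0.02,0.95],"rotation":[0,0,0]},{"grip":1,"delta_pos":[0.01,-0.02,0.95],"rotation":[0,0,0]}]'
python3 -m creep '[{"grip":1,"delta_pos":[0,0,0],"rotation":[0,0,0]},{"grip":1,"delta_pos":[0,0,0],"rotation":[0,0,0]},{"grip":1,"delta_pos":[0,0,0],"rotation":[0,0,0]},{"grip":1,"delta_pos":[0,0,0],"rotation":[0,0,0]}]'
python3 -m creep '[{"grip":1,"delta_pos":[0,0,-0.2],"rotation":[0,0,0]},{"grip":1,"delta_pos":[0,0,-0.5],"rotation":[0,0,0]},{"grip":1,"delta_pos":[0,0,-0.9],"rotation":[0,0,0]},{"grip":1,"delta_pos":[0,0,-1],"rotation":[0,0,0]}]'
python3 -m creep '[{"grip":1,"delta_pos":[0.3,0.2,0],"rotation":[0,0,-0.09]},{"grip":1,"delta_pos":[0.6,0.4,0],"rotation":[0,0,-0.18]},{"grip":1,"delta_pos":[0.9,0.6,0],"rotation":[0,0,-0.27]},{"grip":1,"delta_pos":[1,0.8,0],"rotation":[0,0,-0.36]},{"grip":1,"delta_pos":[1,1,0],"rotation":[0,0,-0.45]}]'
python3 - <<'E'
from h import *
to(.4566,-.0762,.14,-85.5)
E
```

```text
clock: 61.0
tool_pos: [0.6278, -0.2796, 0.0387]
orientation: [-180.0, 0.1, 175.8]
force: [-0.2, 0.7, 0.4]
opening: 0.0147
gripper_force: 0.0
clock: 61.4
tool_pos: [0.6278, -0.2799, 0.0389]
orientation: [-180.0, 0.2, 175.7]
force: [0.3, 3.6, 6.3]
opening: 0.0092
gripper_force: 30.0
clock: 61.8
tool_pos: [0.6285, -0.281, 0.1424]
orientation: [-179.9, 0.4, 175.7]
force: [-0.0, 0.5, -1.7]
opening: 0.01
gripper_force: 30.0
clock: 62.3
tool_pos: [0.5322, -0.1722, 0.1374]
orientation: [180.0, 0.0, -143.6]
force: [0.5, 1.1, -1.2]
opening: 0.0098
gripper_force: 30.0
d [ 0.038  1.222 -0.025] r [ 0.     0.    -0.645] rows 7.0
```

```bash

python3 -m creep '[{"grip":1,"delta_pos":[0.04,0.25,0],"rotation":[0,0,-0.09]},{"grip":1,"delta_pos":[0.04,0.5,0],"rotation":[0,0,-0.18]},{"grip":1,"delta_pos":[0.04,0.8,-0.03],"rotation":[0,0,-0.27]},{"grip":1,"delta_pos":[0.04,1,-0.03],"rotation":[0,0,-0.36]},{"grip":1,"delta_pos":[0.04,1,-0.03],"rotation":[0,0,-0.45]}]'
python3 - <<'E'
from h import *
to(.4566,-.0762,.14,-85.5)
E
```

```text
clock: 62.8
tool_pos: [0.4703, -0.0932, 0.1404]
orientation: [-180.0, 0.0, -103.0]
force: [0.3, -0.4, -3.0]
opening: 0.0094
gripper_force: 30.0
d [-0.135  0.172  0.004] r [-0.     0.    -0.194] rows 3.0
```

```bash

python3 -m creep '[{"grip":1,"delta_pos":[-0.07,0.1,0],"rotation":[0,0,-0.09]},{"grip":1,"delta_pos":[-0.135,0.18,0],"rotation":[0,0,-0.18]},{"grip":1,"delta_pos":[-0.135,0.18,0],"rotation":[0,0,-0.194]},{"grip":1,"delta_pos":[-0.135,0.18,0],"rotation":[0,0,-0.194]},{"grip":1,"delta_pos":[-0.135,0.18,0],"rotation":[0,0,-0.194]}]'
python3 - <<'E'
from h import *
to(.4567,-.0768,.0709,-85.5)
o=ctrl.get_obs();P=o["tool_pos"];a=np.radians(94.5);print(P)
bobbox(snap("side"),P[0]-.0514*np.cos(a),P[1]-.0514*np.sin(a),P[2]-.0179)
E
```

```text
clock: 63.3
tool_pos: [0.4579, -0.0774, 0.1401]
orientation: [-180.0, 0.0, -86.1]
force: [-0.3, -0.5, -1.2]
opening: 0.0096
gripper_force: 30.0
d [-0.007  0.012  0.692] r [-0.     0.    -0.006] rows 2.0
[ 0.45788947 -0.07738123  0.14012713]
pred [314.5 266.5] [341.8 290.9] seen (np.int64(315), np.int64(268), np.int64(341), np.int64(290), 337)
pred [284.6 241. ] [304.4 257.6] seen (np.int64(286), np.int64(229), np.int64(315), np.int64(256), 108)
```

```bash

python3 -m creep '[{"grip":1,"delta_pos":[-0.01,0.015,0.2],"rotation":[0,0,-0.006]},{"grip":1,"delta_pos":[-0.01,0.015,0.4],"rotation":[0,0,-0.006]},{"grip":1,"delta_pos":[-0.01,0.015,0.6],"rotation":[0,0,-0.006]},{"grip":1,"delta_pos":[-0.01,0.015,0.69],"rotation":[0,0,-0.006]},{"grip":1,"delta_pos":[-0.01,0.015,0.69],"rotation":[0,0,-0.006]}]'
python3 -m creep '[{"grip":0.7,"delta_pos":[0,0,0],"rotation":[0,0,0]},{"grip":0.7,"delta_pos":[0,0,0],"rotation":[0,0,0]},{"grip":0.7,"delta_pos":[0,0,0],"rotation":[0,0,0]}]'
python3 -m creep '[{"grip":0.5,"delta_pos":[0,0,-0.5],"rotation":[0,0,0]},{"grip":0.5,"delta_pos":[0,0,-1],"rotation":[0,0,0]},{"grip":0.5,"delta_pos":[-0.4,0,-1],"rotation":[0,0,0.09]},{"grip":0.5,"delta_pos":[-0.8,0,-1],"rotation":[0,0,0.18]},{"grip":0.5,"delta_pos":[-1,0,-1],"rotation":[0,0,0.27]}]'
python3 - <<'E'
from h import *
to(.4374,.173,.16,-175.7)
bobbox(snap("side"),.4607,-.128,.053)
E
```

```text
clock: 63.85
tool_pos: [0.4559, -0.0767, 0.0704]
orientation: [179.9, -0.0, -85.4]
force: [-0.7, 0.2, -2.3]
opening: 0.0097
gripper_force: 30.0
clock: 64.15
tool_pos: [0.4565, -0.0763, 0.0715]
orientation: [-179.9, 0.0, -85.4]
force: [-0.3, -1.6, -0.1]
opening: 0.0248
gripper_force: 0.0
clock: 64.65
tool_pos: [0.4481, 0.025, 0.1721]
orientation: [-179.9, 0.1, -109.5]
force: [0.0, -0.2, -1.2]
opening: 0.0435
gripper_force: 0.0
d [-1.36   0.594  0.123] r [-0.     0.002  0.736] rows 8.0
pred [314.3 293.8] [340.6 318. ] seen (np.int64(314), np.int64(295), np.int64(339), np.int64(317), 322)
pred [285.4 267.6] [304.5 283.9] seen (np.int64(286), np.int64(268), np.int64(300), np.int64(276), 51)
```

```bash

python3 -m creep '[{"grip":0.5,"delta_pos":[-0.3,0.15,0],"rotation":[0,0,0.09]},{"grip":0.5,"delta_pos":[-0.6,0.3,0],"rotation":[0,0,0.18]},{"grip":0.5,"delta_pos":[-0.9,0.5,0.1],"rotation":[0,0,0.27]},{"grip":0.5,"delta_pos":[-1,0.6,0.12],"rotation":[0,0,0.36]},{"grip":0.5,"delta_pos":[-1,0.6,0.12],"rotation":[0,0,0.45]}]'
python3 -m creep '[{"grip":0.5,"delta_pos":[-0.15,0.1,0],"rotation":[0,0,0.09]},{"grip":0.5,"delta_pos":[-0.29,0.22,0],"rotation":[0,0,0.18]},{"grip":0.5,"delta_pos":[-0.29,0.22,0],"rotation":[0,0,0.27]},{"grip":0.5,"delta_pos":[-0.29,0.22,0],"rotation":[0,0,0.288]},{"grip":0.5,"delta_pos":[-0.29,0.22,0],"rotation":[0,0,0.288]}]'
python3 - <<'E'
from h import *
to(.4374,.1735,.092,-175.7)
E
```

```text
clock: 65.2
tool_pos: [0.4234, 0.1391, 0.159]
orientation: [180.0, 0.0, -149.8]
force: [0.2, -0.3, -0.5]
opening: 0.0437
gripper_force: 0.0
clock: 65.7
tool_pos: [0.4378, 0.171, 0.1591]
orientation: [180.0, 0.0, -175.4]
force: [-0.2, -0.1, 0.6]
opening: 0.0435
gripper_force: 0.0
d [0.002 0.025 0.671] r [0.    0.    0.003] rows 2.0
```

```bash

python3 -m creep '[{"grip":0.5,"delta_pos":[0,0.025,0.35],"rotation":[0,0,0]},{"grip":0.5,"delta_pos":[0,0.025,0.66],"rotation":[0,0,0]},{"grip":0.5,"delta_pos":[0,0.025,0.66],"rotation":[0,0,0]},{"grip":1,"delta_pos":[0,0.025,0.66],"rotation":[0,0,0]},{"grip":1,"delta_pos":[0,0.025,0.66],"rotation":[0,0,0]}]'
python3 -m creep '[{"grip":1,"delta_pos":[0,0,0],"rotation":[0,0,0]},{"grip":1,"delta_pos":[0,0,0],"rotation":[0,0,0]},{"grip":1,"delta_pos":[0,0,0],"rotation":[0,0,0]},{"grip":1,"delta_pos":[0,0,0],"rotation":[0,0,0]}]'
python3 -m creep '[{"grip":1,"delta_pos":[0,0.09,0],"rotation":[0,0,0]},{"grip":1,"delta_pos":[0,0.18,0],"rotation":[0,0,0]},{"grip":1,"delta_pos":[0,0.27,0],"rotation":[0,0,0]},{"grip":1,"delta_pos":[0,0.36,0],"rotation":[0,0,0]},{"grip":1,"delta_pos":[0,0.45,0],"rotation":[0,0,0]}]'
python3 -m creep '[{"grip":1,"delta_pos":[0,0.015,0],"rotation":[0,0,0]},{"grip":1,"delta_pos":[0,0.03,0],"rotation":[0,0,0]},{"grip":1,"delta_pos":[0,0.03,0],"rotation":[0,0,0]}]'
python3 -c "from h import *; ring()"
```

```text
clock: 66.2
tool_pos: [0.4386, 0.1742, 0.0946]
orientation: [179.9, 0.1, -175.5]
force: [-0.4, -0.1, 0.5]
opening: 0.0328
gripper_force: 0.0
clock: 66.6
tool_pos: [0.4382, 0.174, 0.0939]
orientation: [180.0, 0.1, -175.5]
force: [-1.7, -0.4, 7.4]
opening: 0.0141
gripper_force: 30.0
clock: 67.1
tool_pos: [0.4346, 0.2176, 0.0938]
orientation: [-179.9, 0.0, -175.5]
force: [4.2, -10.2, 7.4]
opening: 0.0141
gripper_force: 30.0
clock: 67.4
tool_pos: [0.4344, 0.22, 0.0938]
orientation: [-179.9, 0.0, -175.5]
force: [4.0, -10.9, 7.8]
opening: 0.0137
gripper_force: 30.0
dark edges [120 125 135 137 155 158 176 179]
[ 77  75  76  76  74  74  75  76  76  75  68  64  62  64  94 155 178 175
 162 139 103  54  25  15  16  31  92 132 149 152 153 153 152 150 121  69
  32  42  99 140]
```

```bash

python3 -m creep '[{"grip":1,"delta_pos":[0,0.012,0],"rotation":[0,0,0]},{"grip":1,"delta_pos":[0,0.025,0],"rotation":[0,0,0]},{"grip":1,"delta_pos":[0,0.025,0],"rotation":[0,0,0]},{"grip":1,"delta_pos":[0,0.025,0],"rotation":[0,0,0]},{"grip":1,"delta_pos":[0,0.025,0],"rotation":[0,0,0]}]'
python3 -c "from h import *; ring()"
for i in 1 2 3 4 5; do python3 -m creep '[{"grip":1,"delta_pos":[0,0,0],"rotation":[0,0,0]},{"grip":1,"delta_pos":[0,0,0],"rotation":[0,0,0]},{"grip":1,"delta_pos":[0,0,0],"rotation":[0,0,0]},{"grip":1,"delta_pos":[0,0,0],"rotation":[0,0,0]},{"grip":1,"delta_pos":[0,0,0],"rotation":[0,0,0]}]' | grep -E "pos|open"; done
python3 -c "from h import *; ring()"
```

```text
clock: 67.95
tool_pos: [0.4343, 0.2221, 0.0938]
orientation: [-179.8, 0.0, -175.5]
force: [4.1, -11.2, 7.8]
opening: 0.0138
gripper_force: 30.0
dark edges [117 125 135 137 155 158 176 179]
[ 76  75  75  76  76  76  68  64  62  71 123 177 179 167 170 168 128  60
  27  20  18  17  18  17  16  30  84 132 149 152 153 151 151 149 123  68
  32  42 101 140]
tool_pos: [0.4343, 0.2221, 0.0938]
opening: 0.0141
tool_pos: [0.4343, 0.2222, 0.0938]
opening: 0.0137
tool_pos: [0.4342, 0.2221, 0.0937]
opening: 0.0137
tool_pos: [0.4343, 0.2221, 0.0938]
opening: 0.0137
tool_pos: [0.4343, 0.2221, 0.0938]
opening: 0.0138
dark edges [115 125 135 137 155 158 176 179]
[ 75  76  76  76  77  74  68  65  64  65  66  66  66  69  68  71  54  33
  22  17  20  16  17  17  18  30  86 132 150 152 152 152 152 150 122  71
  30  40 100 139]
```

```bash

python3 -m creep '[{"grip":1,"delta_pos":[0,-0.1,0],"rotation":[0,0,0]},{"grip":1,"delta_pos":[0,-0.2,0],"rotation":[0,0,0]},{"grip":1,"delta_pos":[0,-0.3,0],"rotation":[0,0,0]},{"grip":1,"delta_pos":[0,-0.4,0],"rotation":[0,0,0]},{"grip":1,"delta_pos":[0,-0.48,0],"rotation":[0,0,0]}]'
python3 -m creep '[{"grip":1,"delta_pos":[0,-0.015,0],"rotation":[0,0,0]},{"grip":0.6,"delta_pos":[0,-0.015,0],"rotation":[0,0,0]},{"grip":0.5,"delta_pos":[0,-0.015,0],"rotation":[0,0,0]},{"grip":0.5,"delta_pos":[0,-0.015,0],"rotation":[0,0,0]}]'
python3 -m creep '[{"grip":0.5,"delta_pos":[0,0,-0.5],"rotation":[0,0,0]},{"grip":0.5,"delta_pos":[0,0,-0.8],"rotation":[0,0,0]},{"grip":0.5,"delta_pos":[0,-0.4,-0.8],"rotation":[0,0,-0.09]},{"grip":0.5,"delta_pos":[0,-0.8,-0.8],"rotation":[0,0,-0.18]},{"grip":0.5,"delta_pos":[0,-1,-0.8],"rotation":[0,0,-0.27]}]'
python3 -m creep '[{"grip":0.5,"delta_pos":[0.15,-0.35,0.1],"rotation":[0,0,-0.09]},{"grip":0.5,"delta_pos":[0.3,-0.7,0.1],"rotation":[0,0,-0.18]},{"grip":0.5,"delta_pos":[0.45,-1,0.1],"rotation":[0,0,-0.27]},{"grip":0.5,"delta_pos":[0.6,-1,0.1],"rotation":[0,0,-0.36]},{"grip":0.5,"delta_pos":[0.61,-1,0.1],"rotation":[0,0,-0.45]}]'
python3 - <<'E'
from h import *
to(.4560,-.0732,.12,-85.5)
bobbox(snap("side"),.4607,-.128,.053)
E
```

```text
clock: 71.05
tool_pos: [0.438, 0.176, 0.0939]
orientation: [180.0, 0.1, -175.5]
force: [-1.6, 1.4, 6.9]
opening: 0.0139
gripper_force: 30.0
clock: 71.45
tool_pos: [0.4376, 0.1747, 0.093]
orientation: [-180.0, -0.0, -175.5]
force: [0.4, 0.9, -0.5]
opening: 0.0325
gripper_force: 0.0
clock: 71.95
tool_pos: [0.4449, 0.0732, 0.1731]
orientation: [180.0, -0.0, -150.9]
force: [0.2, 0.0, 0.6]
opening: 0.0442
gripper_force: 0.0
clock: 72.45
tool_pos: [0.4386, -0.0436, 0.1626]
orientation: [179.9, -0.0, -110.5]
force: [0.3, 0.5, 1.0]
opening: 0.0437
gripper_force: 0.0
d [ 0.216 -0.268  0.426] r [ 0.001 -0.    -0.278] rows 3.0
pred [314.3 293.8] [340.6 318. ] seen (np.int64(312), np.int64(293), np.int64(337), np.int64(314), 319)
pred [285.4 267.6] [304.5 283.9] seen (np.int64(284), np.int64(267), np.int64(300), np.int64(277), 83)
```

```bash

python3 -m creep '[{"grip":0.5,"delta_pos":[0.1,-0.15,0.1],"rotation":[0,0,-0.09]},{"grip":0.5,"delta_pos":[0.21,-0.26,0.3],"rotation":[0,0,-0.18]},{"grip":0.5,"delta_pos":[0.21,-0.26,0.42],"rotation":[0,0,-0.27]},{"grip":0.5,"delta_pos":[0.21,-0.26,0.42],"rotation":[0,0,-0.278]},{"grip":0.5,"delta_pos":[0.21,-0.26,0.42],"rotation":[0,0,-0.278]}]'
python3 -m creep '[{"grip":0.5,"delta_pos":[0,0.01,0.3],"rotation":[0,0,0]},{"grip":0.5,"delta_pos":[0,0.01,0.51],"rotation":[0,0,0]},{"grip":0.5,"delta_pos":[0,0.01,0.51],"rotation":[0,0,0]},{"grip":1,"delta_pos":[0,0.01,0.51],"rotation":[0,0,0]},{"grip":1,"delta_pos":[0,0.01,0.51],"rotation":[0,0,0]}]'
python3 -m creep '[{"grip":1,"delta_pos":[0,0,0],"rotation":[0,0,0]},{"grip":1,"delta_pos":[0,0,0],"rotation":[0,0,0]},{"grip":1,"delta_pos":[0,0,0],"rotation":[0,0,0]},{"grip":1,"delta_pos":[0,0,0],"rotation":[0,0,0]},{"grip":1,"delta_pos":[0,0,0],"rotation":[0,0,0]}]'
python3 -m creep '[{"grip":1,"delta_pos":[0,0,-0.2],"rotation":[0,0,0]},{"grip":1,"delta_pos":[0,0,-0.5],"rotation":[0,0,0]},{"grip":1,"delta_pos":[0,0,-0.8],"rotation":[0,0,0]},{"grip":1,"delta_pos":[0,0,-0.8],"rotation":[0,0,0]}]'
python3 -m creep '[{"grip":1,"delta_pos":[-0.2,-0.2,0],"rotation":[0,0,0.09]},{"grip":1,"delta_pos":[-0.5,-0.4,0],"rotation":[0,0,0.18]},{"grip":1,"delta_pos":[-0.8,-0.6,0],"rotation":[0,0,0.27]},{"grip":1,"delta_pos":[-1,-0.8,0],"rotation":[0,0,0.36]},{"grip":1,"delta_pos":[-1,-1,0],"rotation":[0,0,0.45]}]'
python3 - <<'E'
from h import *
to(.627,.1075,.14,-180)
E
```

```text
clock: 73.0
tool_pos: [0.4571, -0.0707, 0.1211]
orientation: [180.0, -0.0, -86.0]
force: [-0.7, -0.0, 0.1]
opening: 0.0435
gripper_force: 0.0
clock: 73.5
tool_pos: [0.4571, -0.0706, 0.0715]
orientation: [-179.9, 0.0, -85.8]
force: [0.5, -0.3, 0.2]
opening: 0.0329
gripper_force: 0.0
clock: 74.0
tool_pos: [0.4562, -0.0709, 0.0706]
orientation: [-180.0, 0.0, -85.7]
force: [-2.0, 1.3, 7.3]
opening: 0.0094
gripper_force: 30.0
clock: 74.4
tool_pos: [0.4582, -0.0707, 0.1536]
orientation: [-179.6, 0.0, -85.7]
force: [0.9, -0.3, -1.9]
opening: 0.0095
gripper_force: 30.0
clock: 74.9
tool_pos: [0.5486, 0.0384, 0.1492]
orientation: [180.0, -0.0, -126.4]
force: [0.0, 0.1, -0.2]
opening: 0.0098
gripper_force: 30.0
d [-1.021 -0.22   0.092] r [ 0.    -0.     0.595] rows 7.0
```

```bash

python3 -m creep '[{"grip":1,"delta_pos":[-0.25,-0.05,0],"rotation":[0,0,0.09]},{"grip":1,"delta_pos":[-0.5,-0.1,0],"rotation":[0,0,0.18]},{"grip":1,"delta_pos":[-0.8,-0.2,0],"rotation":[0,0,0.27]},{"grip":1,"delta_pos":[-1,-0.22,0],"rotation":[0,0,0.36]},{"grip":1,"delta_pos":[-1,-0.22,0],"rotation":[0,0,0.45]}]'
python3 -m creep '[{"grip":1,"delta_pos":[0,0,0],"rotation":[0,0,0.08]},{"grip":1,"delta_pos":[0,0,0],"rotation":[0,0,0.145]},{"grip":1,"delta_pos":[0,0,0.08],"rotation":[0,0,0.145]},{"grip":1,"delta_pos":[0,0,0.08],"rotation":[0,0,0.145]}]'
python3 - <<'E'
from h import *
to(.627,.11,.030,-180)
w=snap("wrist");h=cv2.cvtColor(w["color"],cv2.COLOR_RGB2HSV);print(pend(w,.023,xr=(.5,.75),yr=(.13,.34)))
for x in(.54,.56):
  ys=np.arange(.05,.09,.002);p=proj(w,[[x,y,.055] for y in ys]).round().astype(int)
  print([(round(float(y),3),*[int(i) for i in h[v,u]]) for y,(u,v) in zip(ys,p) if 0<=u<640 and 0<=v<480])
E
```

```text
clock: 75.4
tool_pos: [0.6263, 0.1055, 0.1483]
orientation: [-180.0, -0.1, -167.0]
force: [-1.0, -0.5, -1.6]
opening: 0.0097
gripper_force: 30.0
clock: 75.8
tool_pos: [0.6239, 0.1035, 0.1399]
orientation: [-180.0, -0.2, -179.6]
force: [-0.4, -0.8, -2.3]
opening: 0.0095
gripper_force: 30.0
d [-0.034  0.065  1.099] r [-0.001 -0.002  0.004] rows 3.0
[[0.5824 0.283     nan    nan    nan]]
[(0.05, 13, 191, 190), (0.052, 13, 192, 193), (0.054, 14, 192, 191), (0.056, 14, 190, 192), (0.058, 14, 190, 193), (0.06, 13, 193, 192), (0.062, 13, 189, 193), (0.064, 14, 195, 192), (0.066, 14, 191, 198), (0.068, 20, 16, 144), (0.07, 23, 15, 150), (0.072, 15, 20, 104), (0.074, 35, 16, 98), (0.076, 30, 8, 99), (0.078, 24, 17, 150), (0.08, 19, 14, 145), (0.082, 16, 19, 151), (0.084, 39, 12, 149), (0.086, 26, 14, 148), (0.088, 24, 9, 146)]
[(0.05, 13, 190, 188), (0.052, 14, 189, 189), (0.054, 13, 190, 188), (0.056, 14, 186, 189), (0.058, 13, 189, 188), (0.06, 13, 189, 188), (0.062, 13, 190, 189), (0.064, 14, 190, 187), (0.066, 13, 186, 189), (0.068, 30, 17, 138), (0.07, 25, 10, 150), (0.072, 18, 13, 99), (0.074, 38, 21, 96), (0.076, 18, 169, 152), (0.078, 18, 204, 169), (0.08, 22, 192, 240), (0.082, 22, 188, 241), (0.084, 22, 187, 240), (0.086, 22, 189, 240), (0.088, 23, 185, 242)]
```

```bash

python3 -m creep '[{"grip":1,"delta_pos":[-0.03,0.065,0.3],"rotation":[0,0,0]},{"grip":1,"delta_pos":[-0.03,0.065,0.6],"rotation":[0,0,0]},{"grip":1,"delta_pos":[-0.03,0.065,0.85],"rotation":[0,0,0]},{"grip":1,"delta_pos":[-0.03,0.065,1],"rotation":[0,0,0]},{"grip":1,"delta_pos":[-0.03,0.065,1],"rotation":[0,0,0]}]'
python3 -m creep '[{"grip":1,"delta_pos":[0,0,0.05],"rotation":[0,0,0]},{"grip":1,"delta_pos":[0,0,0.09],"rotation":[0,0,0]},{"grip":1,"delta_pos":[0,0,0.09],"rotation":[0,0,0]},{"grip":0.83,"delta_pos":[0,0,0.09],"rotation":[0,0,0]},{"grip":0.83,"delta_pos":[0,0,0.09],"rotation":[0,0,0]}]'
python3 -m creep '[{"grip":0.83,"delta_pos":[0,0,0],"rotation":[0,0,0]},{"grip":0.83,"delta_pos":[0,0,-0.5],"rotation":[0,0,0]},{"grip":0.55,"delta_pos":[0,0,-1],"rotation":[0,0,0]},{"grip":0.55,"delta_pos":[0,0,-1],"rotation":[0,0,0]}]'
python3 -m creep '[{"grip":0.55,"delta_pos":[-0.4,-0.5,-0.5],"rotation":[0,0,0]},{"grip":0.55,"delta_pos":[-0.4,-0.5,-1],"rotation":[0,0,0]},{"grip":0.55,"delta_pos":[-0.4,-1,-1],"rotation":[0,0,0]},{"grip":0.55,"delta_pos":[-0.4,-1,-1],"rotation":[0,0,0]}]'
python3 -m creep '[{"grip":0.55,"delta_pos":[0,-0.5,0],"rotation":[0,0,0]},{"grip":0.55,"delta_pos":[0,-1,0],"rotation":[0,0,0]},{"grip":0.55,"delta_pos":[0,-1,0],"rotation":[0,0,0]},{"grip":0.55,"delta_pos":[0,-1,0],"rotation":[0,0,0]}]'
python3 - <<'E'
from h import *
s=snap("side");crop(s,170,90,470,315,2.66,"final.png")
E
```

```text
clock: 76.35
tool_pos: [0.6268, 0.1093, 0.04]
orientation: [-179.9, -0.2, -179.6]
force: [-0.9, -1.0, -1.5]
opening: 0.0099
gripper_force: 30.0
clock: 76.85
tool_pos: [0.6284, 0.1108, 0.0334]
orientation: [180.0, 0.0, -179.7]
force: [0.3, -0.9, -0.6]
opening: 0.0143
gripper_force: 0.0
clock: 77.25
tool_pos: [0.6322, 0.1119, 0.1409]
orientation: [179.8, 0.7, -179.7]
force: [0.9, 1.1, 0.4]
opening: 0.0255
gripper_force: 0.0
clock: 77.65
tool_pos: [0.6701, 0.0077, 0.2367]
orientation: [180.0, 0.3, -179.9]
force: [-0.5, 0.5, -0.5]
opening: 0.0394
gripper_force: 0.0
clock: 78.05
tool_pos: [0.6684, -0.0906, 0.2325]
orientation: [180.0, -0.0, -179.9]
force: [-0.3, 0.5, 0.3]
opening: 0.0398
gripper_force: 0.0
```

View pics/final.png

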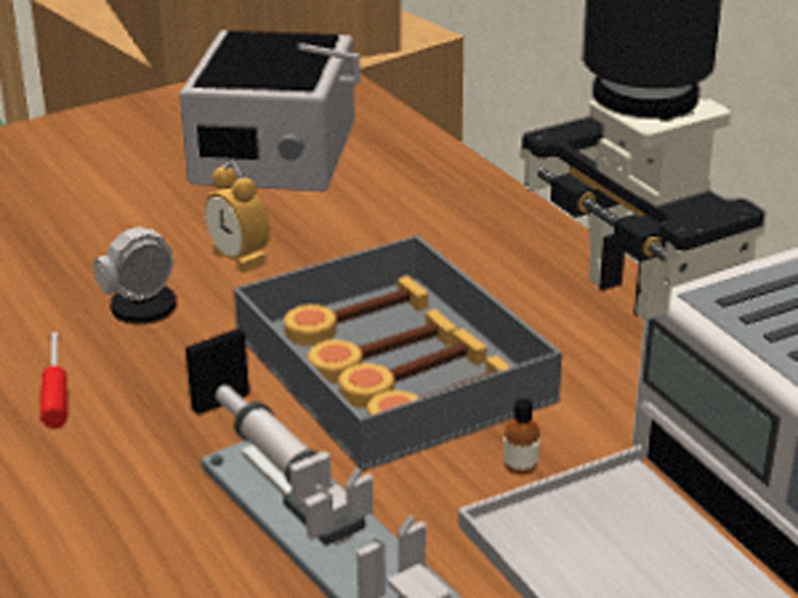

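The last picture shows all four pendulums side by side and flat in the tote (bobs at about (310,322), (335,355), (367,383) and (394,406)). The gauge handle is home and the bench items in view are undisturbed.

```bash
python3 -c "
from plant import ctrl
print(ctrl.close_job())"
```

```text
the job is handed in; nothing more can be done
None
```

All four pendulums were proved in order from left to right, each held at the broad ring for over two seconds and then laid flat in the tote; the grip slackened briefly at the start of the first hold, so I extended that one to about 2.8 s, and the job is handed in (about 78 s on the robot's clock).

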